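Set the rinsed acrylic ware out to dry

ROBOT

A 7-joint arm with a two-finger parallel gripper is mounted at the origin on the work surface. World frame = base frame: x ahead of the robot, y to its left, z up, the work surface at z = 0. Lengths are in m, angles in rad, forces in N, time in s.
With the tool pointing down it reaches from about 0.4 to 0.85 m from the base axis. Payload 4.5 kg.
Tool frame: the origin (TCP) lies between the finger pads; the fingertips stand r.tip_reach ahead of it and the grasp point (between the pads) lies 3 mm ahead of it (r.tip_reach is the distance from the TCP to the fingertips, in m); z points along the fingers, y is the line along which they close (so a half turn about z gives the same grasp; the last joint's range is limited). The gripper opens to 88 mm and grips with 3 to 60 N. Pads are 18 mm wide; open, the fingers measure 123 mm over their backs; the gripper's body (75 mm by 187 mm) begins 45 mm behind the grasp point.
Start: joints at [1.142, 0.689, -0.195, 1.565, 0.157, 0.902, -0.215], TCP at [0.279, -0.559, 0.261] pointing down, gripper open.
Joint ranges: [-3.01, 3.01], [-0.46, 2.08], [-1.47, 1.51], [0.13, 2.56], [-1, 4.14], [0.04, 2.09], [-2.66, 2.66]. Speed limits (rad/s): [2.57, 2.57, 3.14, 3.14, 3.14, 3.14, 3.14].

INTERFACE

Orientations are given as a unit quaternion [x, y, z, w].
In Python, from plant import r gives the robot as it stands.
- The arm moves only by the tool step_arm, never from a script. Its argument "motion" is a list of rows, each an object with "dp": the shift along the tool's x, y, z in mm, a list of three; "twist": the turn, a rotation vector about the tool's x, y, z in rad, a list of three; "hand": the opening, from -1 (shut) to 1 (fully open). In form: [{"dp": [dx, dy, dz], "twist": [rx, ry, rz], "hand": hand}, ...]. A call has 1 to 5 rows; each row is the pose to reach, as a shift and turn from the pose commanded when the call began, along the tool's axes at that moment; what a row does not reach only later rows make up. A row lasts 1/8 s, in which the tool goes at most 62.5 mm and 10.7 degrees, less where a joint would pass 70% of its speed; a pose out of reach is approached as far as the arm can. A call with a gripper value outside its range is refused whole. The fingers move at their own pace and stop on an object; "force" is the grip in N (left out, the last holds). Time passes only in rows, so rows that repeat a pose let the fingers close. It gives the time, the measured TCP pose, the force, the opening and the grip force at its end, in the units of the state.
- r.get_state(): the state, without advancing time (a new reading comes with each control period).
- r.snapshot(name): name is "scene" or "top" or "wrist"; returns a dict with "pixels" (480x640x3 uint8, red, green, blue), "depth" (480x640 float32, m along the optical axis (not along the pixel's ray), 0 where there is no reading), "fx", "fy", "cx", "cy" (pixels), "xyz" and "orientation" of the camera in the world; the wrist camera has in their place "mount" (4x4, takes a point from camera to tool coordinates, whose origin is the TCP and whose axes are the flange's). Camera axes: x right, y down, z forward; pixel columns grow to the right and rows downward; lengths in m; the calibration is good to about 2 mm. A picture is of the moment at which its call begins: read the wrist's pose just before it.
- r.finish_job(): hands the job in; it is judged then, once.
Trained networks look in the newest picture that a camera, given by its name, has taken for a name from the list of things; names that differ only in an ending like _2 or _b are one class to them, and where a whole thing is asked for, a point or a joint stands for the part that bears it (a point fixed in the world has none). Each returns a list of dicts, best first, with "score" (0 to 1); they miss things now and then, are a little off and sometimes report something else, mostly with a low value. They report only what shows in the picture. A call takes as long as a camera call. They do not tell look-alikes from the thing itself.
- r.search_frame(camera, thing): "at" ([x, y, z] in m, in the coordinates of the camera as it stood for that picture, good to about 4 mm: the middle of the surface that is visible of it).
The state is a dict: "clock": time; "q": joint angles; "qd": joint speeds; "joint_torque": joint torques, N m; "tool_pos": TCP position; "eef_rot": TCP orientation; "contact_force": force on the tool from outside, world axes, zero at the start; "moment": the same for the moment, N m; "opening": opening from 0.0 (shut) to 1.0 (fully open); "finger_force": force on a finger pad.
Only numpy, scipy, OpenCV 4.12 (cv2) and the standard library are available. Lean on these libraries where they do the work, as an engineer would, in place of code of your own. Each camera call takes 0.05 s, during which the arm holds its last target. There are 200 camera calls.

TASK

Set this bench up for drying. Before any wet cup goes on the drying stand, press the caps of the tall tubes fully shut so that no water drips on the screws in them; flick the caps of the short, washed tubes open until they stand upright or lean back, and put every rinsed square cup upside down over a peg of the drying stand, its rim flat down on the base, one to a peg. Leave the other things on the bench where they are.

Things in the scene. Friction and masses are not known exactly. Their poses are not given: they have to be found in the camera images.
- tube_rack: Fixed clear acrylic rack, 82 mm (x) by 356 mm (y), 52 mm high, with one row of six holes along its y axis, 54 mm apart. Origin: centre of its underside. In it stand, in any order, three tall tubes and three short ones, each with a white flip cap; all thumb tabs face the rack's -x side (roughly towards the robot).
- tall0: Clear acrylic tube, 30 mm diameter, 100 mm long, so standing 106 mm above the table, holding brass screws. It stands tight in the rack and never moves. Origin: centre of its underside, 6 mm above the table; z up; -x is the side of the cap's thumb tab, +x the hinge side. Hinge line of its cap: along y through (+17.5, 0, +100) mm of this frame.
- tall1: Clear acrylic tube, 30 mm diameter, 100 mm long, so standing 106 mm above the table, holding brass screws. It stands tight in the rack and never moves. Origin: centre of its underside, 6 mm above the table; z up; -x is the side of the cap's thumb tab, +x the hinge side. Hinge line of its cap: along y through (+17.5, 0, +100) mm of this frame.
- tall2: Clear acrylic tube, 30 mm diameter, 100 mm long, so standing 106 mm above the table, holding brass screws. It stands tight in the rack and never moves. Origin: centre of its underside, 6 mm above the table; z up; -x is the side of the cap's thumb tab, +x the hinge side. Hinge line of its cap: along y through (+17.5, 0, +100) mm of this frame.
- short0: Clear acrylic tube, 30 mm diameter, 70 mm long, so standing 76 mm above the table, washed and empty. It stands tight in the rack and never moves. Origin: centre of its underside, 6 mm above the table; z up; -x is the side of the cap's thumb tab, +x the hinge side. Hinge line of its cap: along y through (+17.5, 0, +70) mm of this frame.
- short1: Clear acrylic tube, 30 mm diameter, 70 mm long, so standing 76 mm above the table, washed and empty. It stands tight in the rack and never moves. Origin: centre of its underside, 6 mm above the table; z up; -x is the side of the cap's thumb tab, +x the hinge side. Hinge line of its cap: along y through (+17.5, 0, +70) mm of this frame.
- short2: Clear acrylic tube, 30 mm diameter, 70 mm long, so standing 76 mm above the table, washed and empty. It stands tight in the rack and never moves. Origin: centre of its underside, 6 mm above the table; z up; -x is the side of the cap's thumb tab, +x the hinge side. Hinge line of its cap: along y through (+17.5, 0, +70) mm of this frame.
- tall0_cap (a joint): Angle of tall0's cap, rad: 0 = shut flat on the rim, 1.57 = upright on its hinge, 2.1 = leaning back (stop). The cap is a disc 33 mm across, 7 mm thick, with a thumb tab 10 mm wide, 5 mm thick (1 to 6 mm above the rim), reaching from 34 to 51 mm from the hinge line. Stiff hinge, 0.012 N m (0.3 N at the tab): it stays where it is left.
- tall1_cap (a joint): Angle of tall1's cap, rad: 0 = shut flat on the rim, 1.57 = upright on its hinge, 2.1 = leaning back (stop). The cap is a disc 33 mm across, 7 mm thick, with a thumb tab 10 mm wide, 5 mm thick (1 to 6 mm above the rim), reaching from 34 to 51 mm from the hinge line. Stiff hinge, 0.012 N m (0.3 N at the tab): it stays where it is left.
- tall2_cap (a joint): Angle of tall2's cap, rad: 0 = shut flat on the rim, 1.57 = upright on its hinge, 2.1 = leaning back (stop). The cap is a disc 33 mm across, 7 mm thick, with a thumb tab 10 mm wide, 5 mm thick (1 to 6 mm above the rim), reaching from 34 to 51 mm from the hinge line. Stiff hinge, 0.012 N m (0.3 N at the tab): it stays where it is left.
- short0_cap (a joint): Angle of short0's cap, rad: 0 = shut flat on the rim, 1.57 = upright on its hinge, 2.1 = leaning back (stop). The cap is a disc 33 mm across, 7 mm thick, with a thumb tab 10 mm wide, 5 mm thick (1 to 6 mm above the rim), reaching from 34 to 51 mm from the hinge line. Stiff hinge, 0.012 N m (0.3 N at the tab): it stays where it is left.
- short1_cap (a joint): Angle of short1's cap, rad: 0 = shut flat on the rim, 1.57 = upright on its hinge, 2.1 = leaning back (stop). The cap is a disc 33 mm across, 7 mm thick, with a thumb tab 10 mm wide, 5 mm thick (1 to 6 mm above the rim), reaching from 34 to 51 mm from the hinge line. Stiff hinge, 0.012 N m (0.3 N at the tab): it stays where it is left.
- short2_cap (a joint): Angle of short2's cap, rad: 0 = shut flat on the rim, 1.57 = upright on its hinge, 2.1 = leaning back (stop). The cap is a disc 33 mm across, 7 mm thick, with a thumb tab 10 mm wide, 5 mm thick (1 to 6 mm above the rim), reaching from 34 to 51 mm from the hinge line. Stiff hinge, 0.012 N m (0.3 N at the tab): it stays where it is left.
- stand: Fixed white plastic drying stand: a ribbed drip base 72 mm (x) by 308 mm (y) and 24 mm high with four upright pegs in a row along its y axis, at y = -117, -39, +39 and +117 mm (78 mm apart), x = 0. A peg is 16 mm thick at the foot and tapers to a rounded tip 74 mm above the table, 50 mm above the ribs. Origin: centre of its underside, z up. Its +x axis points roughly away from the robot.
- cup0: Rinsed square cup of frosted acrylic, 44 x 44 mm outside, 70 mm long, walls and floor 4 mm (36 x 36 mm inside), 60 g. Origin: centre of the outer face of its closed end; z axis from the closed end out of the open mouth. It starts lying on its side, mouth roughly away from the robot, on a fixed 4 mm black rubber mat in front of the stand. None when absent or held.
- cup1: Rinsed square cup of frosted acrylic, 44 x 44 mm outside, 70 mm long, walls and floor 4 mm (36 x 36 mm inside), 60 g. Origin: centre of the outer face of its closed end; z axis from the closed end out of the open mouth. It starts lying on its side, mouth roughly away from the robot, on a fixed 4 mm black rubber mat in front of the stand. None when absent or held.
- cup2: Rinsed square cup of frosted acrylic, 44 x 44 mm outside, 70 mm long, walls and floor 4 mm (36 x 36 mm inside), 60 g. Origin: centre of the outer face of its closed end; z axis from the closed end out of the open mouth. It starts lying on its side, mouth roughly away from the robot, on a fixed 4 mm black rubber mat in front of the stand. None when absent or held.
- cup3: Rinsed square cup of frosted acrylic, 44 x 44 mm outside, 70 mm long, walls and floor 4 mm (36 x 36 mm inside), 60 g. Origin: centre of the outer face of its closed end; z axis from the closed end out of the open mouth. It starts lying on its side, mouth roughly away from the robot, on a fixed 4 mm black rubber mat in front of the stand. None when absent or held.
- tape: Roll of yellow masking tape, 90 mm across, 24 mm high, lying flat. Origin at the centre of its underside. Not part of the job: leave it where it is.
- cement: Closed white bottle, 54 mm across, 120 mm high, upright. Origin at the centre of its underside. Not part of the job: leave it where it is.
- offcut: Short upright piece of clear acrylic tube, 60 mm across, 55 mm high. Origin at the centre of its underside. Not part of the job: leave it where it is.
- block: Cork sanding block, 100 x 50 x 35 mm. Origin at the centre of its underside. Not part of the job: leave it where it is.
- scraper: Scraper with a black handle lying flat, 160 mm long, 30 mm wide, 14 mm high. Origin at the centre of its underside. Not part of the job: leave it where it is.
- clamp: Small bar clamp lying on the bench, 175 mm long, 18 mm wide, 52 mm high. Origin at the centre of its underside. Not part of the job: leave it where it is.
Not all that is in view belongs to the job. Leave any green or red look-alike of the cup0 alone. What is shaped like the cup3 but purple or red is not meant.

How it is judged:
By the outcome, as a careful person would: the job done as asked, in the order asked, and still so for the second after the job is handed in, with the robot touching nothing.
Of cup0, cup1, cup2, cup3 only 3 to 4 are there at a start; the rules pass over those that are not, and their reading is None.
At some moment in a run one of cup0, cup1, cup2, cup3 may be knocked a few centimetres aside while the robot is not near it.
Once in a run the grip may slacken for a moment while it holds something.
It also fails if it takes over 210 s, if anything falls off the work surface, if the arm or the gripper's body presses on something with over 40 N, if the wrist force passes 120 N, or if a joint passes its speed limit or range.

## Working session

There is one attempt and no reset: what is moved stays moved. The work goes in short steps, Python scripts to look and compute and a tool call to move; the robot and the scene stay as the last step left them, time stands still between calls to the robot, and variables do not carry over. Pictures are saved under pics/ and viewed, at most 14 in all, crops included, and the job is handed in when it is done.

Besides the shell and the picture viewer there is one more tool, called after "Emit:" by a JSON object that holds its "api" and its "payload". step_arm: Moves the arm, as the interface text tells. Its arguments: {"type":"object","properties":{"motion":{"type":"array"},"force":{"type":"number"}},"required":["motion"]}

```bash
mkdir -p pics; ls; cat > h.py <<'E'
import numpy as np, cv2
from scipy.spatial.transform import Rotation as R
from plant import r
def snap(n):
    st=r.get_state(); s=r.snapshot(n)
    if 'mount' in s:
        T=np.eye(4);T[:3,:3]=R.from_quat(st['eef_rot']).as_matrix();T[:3,3]=st['tool_pos'];T=T@np.array(s['mount'])
    else:
        T=np.eye(4);T[:3,:3]=R.from_quat(s['orientation']).as_matrix();T[:3,3]=s['xyz']
    s['T']=T;return s
def cloud(s):
    d=s['depth'];v,u=np.mgrid[:480,:640]
    p=np.stack([(u-s['cx'])/s['fx']*d,(v-s['cy'])/s['fy']*d,d],-1)
    w=p@s['T'][:3,:3].T+s['T'][:3,3];w[d==0]=np.nan;return w
def proj(s,p):
    c=(np.asarray(p)-s['T'][:3,3])@s['T'][:3,:3]
    return c[...,0]/c[...,2]*s['fx']+s['cx'],c[...,1]/c[...,2]*s['fy']+s['cy']
def find(s,cam,thing):
    return [(round(o['score'],2),(s['T'][:3,:3]@np.array(o['at'])+s['T'][:3,3]).round(3)) for o in r.search_frame(cam,thing)]
def save(s,n): cv2.imwrite('pics/'+n,cv2.cvtColor(s['pixels'],cv2.COLOR_RGB2BGR))
def plan(target,quat=None):
    "dp (mm) and twist in tool axes from present pose"
    st=r.get_state();A=R.from_quat(st['eef_rot'])
    dp=A.inv().apply(np.array(target)-st['tool_pos'])*1000
    tw=(A.inv()*R.from_quat(quat)).as_rotvec() if quat is not None else np.zeros(3)
    return dp.round(1),tw.round(3)
E
python3 - <<'E'
from h import *
st=r.get_state();print(st,r.tip_reach)
for c in ('top','scene'):
    s=snap(c);save(s,c+'0.png');print(c,s['T'].round(3),s['fx'],s['cx'])
    for t in ['tube_rack','tall0','short0','stand','cup0','tall0_cap','short0_cap','tape','cement','offcut','block','scraper','clamp']:
        print(t,[(a,b.tolist(),[int(x) for x in proj(s,b)]) for a,b in find(s,c,t)])
E
```

```text
pics
{'clock': 0.0, 'q': array([ 1.14180075,  0.68998332, -0.19450874,  1.5663523 ,  0.15735248,
        0.90251259, -0.21515232]), 'qd': array([-1.17113225e-03,  9.16561594e-05,  5.54003113e-04, -1.41247135e-04,
        1.12216813e-03,  7.52508138e-04, -9.23451021e-04]), 'joint_torque': array([-5.48761400e-04, -5.27558613e+01, -1.26705252e+00, -1.53426933e+01,
       -5.26948844e-02,  6.55384065e-03,  1.42853837e-04]), 'tool_pos': array([ 0.27870771, -0.55874644,  0.25990809]), 'eef_rot': array([ 9.73339294e-01,  2.29368166e-01, -3.00436681e-04, -8.79438650e-04]), 'contact_force': array([-0.13334438, -0.93746737, -0.04559412]), 'moment': array([-0.00319436, -0.00520569,  0.01481768]), 'finger_force': 0.0, 'opening': 0.99839257867962} 0.022
top [[-1.700e-02 -9.770e-01  2.140e-01  1.730e-01]
 [-1.000e+00  1.800e-02 -1.000e-03  4.400e-02]
 [-2.000e-03 -2.140e-01 -9.770e-01  1.544e+00]
 [ 0.000e+00  0.000e+00  0.000e+00  1.000e+00]] 553.8524798839068 318.0687120478131
tube_rack [(0.7, [0.5, -0.222, 0.048], [413, 243])]
tall0 [(0.64, [0.53, -0.257, 0.105], [429, 228]), (0.57, [0.53, -0.3
[... 2192 characters left out ...]
.445, 0.043], [486, 194])]
tall0_cap [(0.69, [0.547, -0.355, 0.134], [182, 387]), (0.25, [0.529, -0.366, 0.104], [176, 388])]
short0_cap [(0.75, [0.512, -0.143, 0.085], [269, 306])]
tape [(0.56, [0.714, -0.03, 0.022], [378, 351]), (0.34, [0.688, -0.273, 0.042], [277, 426])]
cement [(0.72, [0.386, -0.12, 0.081], [239, 260]), (0.64, [0.376, 0.211, 0.038], [346, 187]), (0.31, [0.615, 0.174, 0.02], [407, 260])]
offcut [(0.86, [0.685, -0.272, 0.047], [276, 424]), (0.5, [0.615, 0.172, 0.019], [407, 261]), (0.17, [0.476, 0.031, 0.048], [320, 253])]
block [(0.83, [0.374, 0.212, 0.036], [345, 187])]
scraper [(0.95, [0.726, 0.114, 0.015], [427, 311])]
clamp [(0.67, [0.341, -0.308, 0.029], [159, 311])]
```

```bash
python3 - <<'E'
import cv2
a=cv2.imread('pics/top0.png')[130:370,100:500];cv2.imwrite('pics/top0c.png',cv2.resize(a,None,fx=2,fy=2,interpolation=cv2.INTER_CUBIC))
a=cv2.imread('pics/scene0.png')[240:420,140:330];cv2.imwrite('pics/scene0c.png',cv2.resize(a,None,fx=3.2,fy=3.2,interpolation=cv2.INTER_CUBIC))
E
```

```text
(no output)
```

View pics/top0c.png

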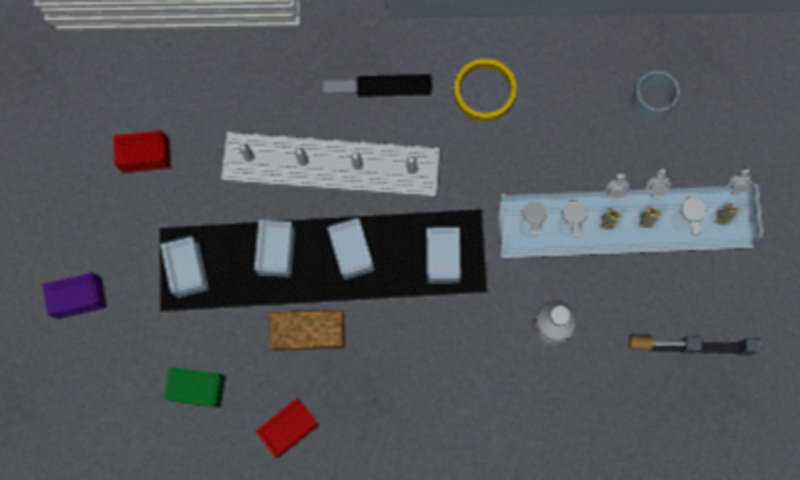

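View pics/scene0c.png

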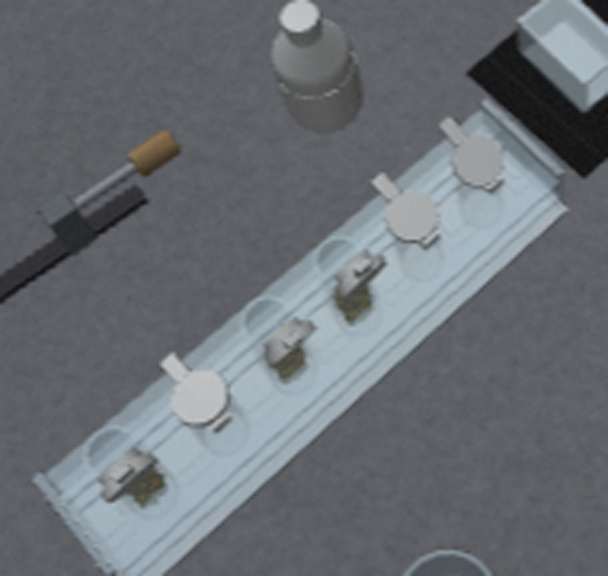

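The crop shows the rack from +y to -y as short, short, tall, tall, short, tall, with all tall caps standing open and all short caps shut. Four pale cups lie on the mat at crop pixels (184,266), (275,248), (351,248) and (444,254). The red (141,151), (287,428), purple (73,295) and green (194,387) boxes are look-alikes, ruled out by colour and by being off the mat. Next I'll take a wrist view of the rack.

```bash
python3 - <<'E'
from h import *
print(plan([.44,-.22,.42],[1,0,0,0]))
E
```

```text
(array([ 295.5, -231.7, -159.3]), array([ 0.   , -0.   ,  0.463]))
```

Emit:
{"api": "step_arm", "payload": {"motion": [{"dp":[207,-162,-112],"twist":[0,0,0.463],"hand":1},{"dp":[207,-162,-112],"twist":[0,0,0.463],"hand":1},{"dp":[207,-162,-112],"twist":[0,0,0.463],"hand":1},{"dp":[207,-162,-112],"twist":[0,0,0.463],"hand":1},{"dp":[207,-162,-112],"twist":[0,0,0.463],"hand":1}]}}

```text
clock: 2.02
tool_pos: [0.3938, -0.3188, 0.3742]
eef_rot: [1.0, 0.002, 0.001, 0.0]
contact_force: [0.4, -0.3, 0.3]
opening: 1.002
finger_force: 0.0
```

Emit:
{"api": "step_arm", "payload": {"motion": [{"dp":[48,-102,-48],"twist":[0,0,0],"hand":1},{"dp":[48,-102,-48],"twist":[0,0,0],"hand":1},{"dp":[48,-102,-48],"twist":[0,0,0],"hand":-1},{"dp":[48,-102,-48],"twist":[0,0,0],"hand":-1},{"dp":[48,-102,-48],"twist":[0,0,0],"hand":-1}]}}

```text
clock: 2.65
tool_pos: [0.4388, -0.2214, 0.4201]
eef_rot: [1.0, -0.002, -0.001, 0.0]
contact_force: [0.1, -0.4, 0.2]
opening: 0.685
finger_force: 0.0
```

```bash
python3 - <<'E'
from h import *
s=snap('wrist');save(s,'w1.png');np.savez('w1.npz',c=cloud(s),px=s['pixels'])
print(s['T'].round(3),s['fx'],np.array(s['mount']).round(3))
for t in ['tube_rack','tall0','short0','tall0_cap','short0_cap']: print(t,[(a,b.tolist(),[int(x) for x in proj(s,b)]) for a,b in find(s,'wrist',t)])
E
```

```text
[[-0.003 -0.96  -0.281  0.51 ]
 [-1.     0.003  0.001 -0.221]
 [-0.001  0.281 -0.96   0.543]
 [ 0.     0.     0.     1.   ]] 343.1812686761442 [[-0.    -0.96  -0.279  0.071]
 [ 1.     0.    -0.001 -0.   ]
 [ 0.001 -0.279  0.96  -0.124]
 [ 0.     0.     0.     1.   ]]
tube_rack [(0.88, [0.507, -0.218, 0.046], [318, 139]), (0.48, [0.54, -0.253, 0.129], [348, 109]), (0.43, [0.515, -0.143, 0.084], [259, 133])]
tall0 [(0.92, [0.529, -0.25, 0.117], [344, 120]), (0.86, [0.531, -0.198, 0.104], [301, 119])]
short0 [(0.96, [0.51, -0.093, 0.088], [219, 137]), (0.85, [0.515, -0.3, 0.082], [381, 132]), (0.56, [0.509, -0.147, 0.085], [262, 138])]
tall0_cap [(0.93, [0.54, -0.351, 0.135], [436, 108])]
short0_cap [(0.96, [0.515, -0.149, 0.084], [264, 133]), (0.64, [0.677, -0.041, 0.02], [184, 6]), (0.31, [0.506, -0.097, 0.09], [222, 140]), (0.17, [0.53, -0.355, 0.103], [430, 119])]
```

View pics/w1.png

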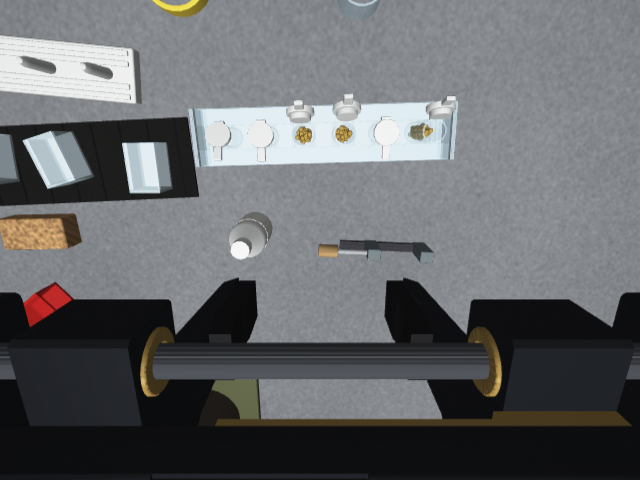

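Wrist view: the short caps are at pixels (217,135), (261,135) and (386,132). The tall caps stand open at (299,110), (347,106) and (441,106), hinged on the far side. Next I'll measure them from the cloud.

```bash
python3 - <<'E'
from h import *
d=np.load('w1.npz');c=d['c'];px=d['px'].astype(int)
reg=np.zeros((480,640),np.uint8)
sel=(c[...,2]>.075)&(c[...,0]>.45)&(c[...,0]<.62)&(c[...,1]>-.42)&(c[...,1]<-.05)
grey=(px.max(-1)-px.min(-1)<14)
n,l,stt,cen=cv2.connectedComponentsWithStats((sel&grey).astype(np.uint8))
for i in range(1,n):
    if stt[i,4]<60: continue
    p=c[l==i];print(stt[i].tolist(),'med',np.median(p,0).round(4),'lo',np.percentile(p,3,0).round(4),'hi',np.percentile(p,97,0).round(4))
# rack edges: bluish top z~.052
m=(c[...,2]>.04)&(c[...,2]<.058)&(c[...,1]<-.03)&(c[...,1]>-.43)&(c[...,0]>.43)&(c[...,0]<.6)
p=c[m][:,:2].astype(np.float32)*1000;print(len(p),cv2.minAreaRect(p),np.percentile(p,[1,99],0))
E
```

```text
[333, 93, 28, 30, 559] med [ 0.5412 -0.2507  0.1323] lo [ 0.5295 -0.2648  0.1149] hi [ 0.5536 -0.2369  0.1523]
[426, 96, 30, 23, 503] med [ 0.541  -0.3557  0.1334] lo [ 0.5321 -0.3708  0.1158] hi [ 0.5502 -0.344   0.1546]
[286, 100, 28, 23, 469] med [ 0.5373 -0.1978  0.1337] lo [ 0.5282 -0.2115  0.1168] hi [ 0.5468 -0.1841  0.1545]
[374, 116, 25, 43, 660] med [ 0.5148 -0.3056  0.0821] lo [ 0.486  -0.319   0.0782] hi [ 0.5333 -0.2918  0.0838]
[205, 121, 26, 40, 647] med [ 0.5118 -0.0907  0.0899] lo [ 0.4853 -0.1043  0.0823] hi [ 0.5278 -0.0768  0.0996]
[248, 120, 26, 42, 656] med [ 0.5117 -0.1444  0.0867] lo [ 0.4834 -0.158   0.0815] hi [ 0.5288 -0.1302  0.0918]
[0, 292, 640, 188, 80642] med [ 0.4614 -0.2191  0.4858] lo [ 0.455  -0.2805  0.4679] hi [ 0.4721 -0.1616  0.5038]
9374 ((514.3055419921875, -225.1360321044922), (76.08885955810547, 345.9720153808594), 1.4072308540344238) [[ 475.32581085 -396.21111176]
 [ 552.58777527  -53.31167839]]
```

Rack fitted: centre (0.514, -0.225), yaw 1.4°. Now I'll shut the first tall cap (y = -0.198) with closed fingers, sweeping it over from behind and then pressing.

Emit:
{"api": "step_arm", "payload": {"motion": [{"dp":[161,-23,180],"twist":[0,0,-0.025],"hand":-1},{"dp":[161,-23,180],"twist":[0,0,-0.025],"hand":-1},{"dp":[161,-23,180],"twist":[0,0,-0.025],"hand":-1},{"dp":[161,-23,180],"twist":[0,0,-0.025],"hand":-1},{"dp":[161,-23,180],"twist":[0,0,-0.025],"hand":-1}]}}

```text
clock: 3.58
tool_pos: [0.6011, -0.1948, 0.2361]
eef_rot: [1.0, 0.014, -0.003, -0.002]
contact_force: [-0.7, 0.5, -0.4]
opening: 0.005
finger_force: 0.0
```

Emit:
{"api": "step_arm", "payload": {"motion": [{"dp":[0,0,50],"twist":[0,0,0],"hand":-1},{"dp":[0,0,83],"twist":[0,0,0],"hand":-1},{"dp":[0,0,83],"twist":[0,0,0],"hand":-1}]}}

```text
clock: 3.95
tool_pos: [0.5989, -0.1974, 0.1569]
eef_rot: [1.0, 0.012, -0.002, -0.0]
contact_force: [-0.3, -0.7, 1.1]
opening: 0.003
finger_force: 0.0
```

Emit:
{"api": "step_arm", "payload": {"motion": [{"dp":[-25,0,0],"twist":[0,0,0],"hand":-1},{"dp":[-45,0,0],"twist":[0,0,0],"hand":-1},{"dp":[-65,0,0],"twist":[0,0,0],"hand":-1},{"dp":[-85,0,0],"twist":[0,0,0],"hand":-1},{"dp":[-90,0,13],"twist":[0,0,0],"hand":-1}]}}

```text
clock: 4.58
tool_pos: [0.5115, -0.2007, 0.1483]
eef_rot: [1.0, 0.012, 0.002, 0.001]
contact_force: [0.0, -0.2, 2.1]
opening: 0.006
finger_force: 0.7
```

Emit:
{"api": "step_arm", "payload": {"motion": [{"dp":[0,0,4],"twist":[0,0,0],"hand":-1},{"dp":[0,0,7],"twist":[0,0,0],"hand":-1},{"dp":[0,0,9],"twist":[0,0,0],"hand":-1},{"dp":[0,0,9],"twist":[0,0,0],"hand":-1}]}}

```text
clock: 5.08
tool_pos: [0.5115, -0.1992, 0.1359]
eef_rot: [1.0, 0.012, 0.0, 0.0]
contact_force: [0.6, -1.0, 0.5]
opening: 0.008
finger_force: 0.1
```

Emit:
{"api": "step_arm", "payload": {"motion": [{"dp":[0,0,2],"twist":[0,0,0],"hand":-1},{"dp":[0,0,3],"twist":[0,0,0],"hand":-1},{"dp":[0,0,3],"twist":[0,0,0],"hand":-1}]}}

```text
clock: 5.45
tool_pos: [0.5115, -0.1992, 0.1352]
eef_rot: [1.0, 0.012, 0.001, 0.0]
contact_force: [-4.2, 1.6, 22.1]
opening: 0.005
finger_force: 10.9
```

Emit:
{"api": "step_arm", "payload": {"motion": [{"dp":[0,0,-55],"twist":[0,0,0],"hand":-1},{"dp":[0,0,-108],"twist":[0,0,0],"hand":-1},{"dp":[45,27,-108],"twist":[0,0,0],"hand":-1},{"dp":[90,54,-108],"twist":[0,0,0],"hand":-1},{"dp":[90,54,-108],"twist":[0,0,0],"hand":-1}]}}

```text
clock: 6.08
tool_pos: [0.6049, -0.2527, 0.2404]
eef_rot: [1.0, 0.012, 0.002, 0.001]
contact_force: [-0.3, -0.1, 0.5]
opening: 0.005
finger_force: 0.0
```

Emit:
{"api": "step_arm", "payload": {"motion": [{"dp":[0,0,50],"twist":[0,0,0],"hand":-1},{"dp":[0,0,83],"twist":[0,0,0],"hand":-1},{"dp":[0,0,83],"twist":[0,0,0],"hand":-1}]}}

```text
clock: 6.45
tool_pos: [0.5995, -0.2495, 0.1551]
eef_rot: [1.0, 0.013, -0.003, -0.001]
contact_force: [0.1, 0.3, -0.3]
opening: 0.004
finger_force: 0.0
```

Emit:
{"api": "step_arm", "payload": {"motion": [{"dp":[-25,0,0],"twist":[0,0,0],"hand":-1},{"dp":[-45,0,0],"twist":[0,0,0],"hand":-1},{"dp":[-65,0,0],"twist":[0,0,0],"hand":-1},{"dp":[-85,0,0],"twist":[0,0,0],"hand":-1},{"dp":[-90,0,13],"twist":[0,0,0],"hand":-1}]}}

```text
clock: 7.08
tool_pos: [0.5125, -0.2539, 0.1468]
eef_rot: [1.0, 0.012, 0.002, 0.001]
contact_force: [-0.3, -0.5, 0.6]
opening: 0.003
finger_force: 0.6
```

Emit:
{"api": "step_arm", "payload": {"motion": [{"dp":[0,0,4],"twist":[0,0,0],"hand":-1},{"dp":[0,0,8],"twist":[0,0,0],"hand":-1},{"dp":[0,0,10],"twist":[0,0,0],"hand":-1},{"dp":[0,0,12],"twist":[0,0,0],"hand":-1},{"dp":[0,0,12],"twist":[0,0,0],"hand":-1}]}}

```text
clock: 7.7
tool_pos: [0.5131, -0.2529, 0.1352]
eef_rot: [1.0, 0.013, 0.001, 0.0]
contact_force: [-5.9, 3.4, 22.5]
opening: 0.003
finger_force: 11.1
```

Emit:
{"api": "step_arm", "payload": {"motion": [{"dp":[0,0,-55],"twist":[0,0,0],"hand":-1},{"dp":[0,0,-108],"twist":[0,0,0],"hand":-1},{"dp":[45,54,-108],"twist":[0,0,0],"hand":-1},{"dp":[90,108,-108],"twist":[0,0,0],"hand":-1},{"dp":[90,108,-108],"twist":[0,0,0],"hand":-1}]}}

```text
clock: 8.32
tool_pos: [0.6068, -0.3624, 0.2403]
eef_rot: [1.0, 0.011, 0.001, 0.001]
contact_force: [0.5, 0.6, -0.3]
opening: 0.005
finger_force: 0.0
```

Emit:
{"api": "step_arm", "payload": {"motion": [{"dp":[0,0,50],"twist":[0,0,0],"hand":-1},{"dp":[0,0,83],"twist":[0,0,0],"hand":-1},{"dp":[0,0,83],"twist":[0,0,0],"hand":-1}]}}

```text
clock: 8.7
tool_pos: [0.6036, -0.3575, 0.1545]
eef_rot: [1.0, 0.013, -0.003, -0.002]
contact_force: [-0.1, -0.8, 0.6]
opening: 0.009
finger_force: 0.0
```

Emit:
{"api": "step_arm", "payload": {"motion": [{"dp":[-25,0,0],"twist":[0,0,0],"hand":-1},{"dp":[-45,0,0],"twist":[0,0,0],"hand":-1},{"dp":[-65,0,0],"twist":[0,0,0],"hand":-1},{"dp":[-85,0,0],"twist":[0,0,0],"hand":-1},{"dp":[-90,0,13],"twist":[0,0,0],"hand":-1}]}}

```text
clock: 9.32
tool_pos: [0.5157, -0.3627, 0.1471]
eef_rot: [1.0, 0.012, 0.002, 0.002]
contact_force: [-0.1, -0.5, 0.6]
opening: 0.005
finger_force: 0.7
```

Emit:
{"api": "step_arm", "payload": {"motion": [{"dp":[0,0,4],"twist":[0,0,0],"hand":-1},{"dp":[0,0,8],"twist":[0,0,0],"hand":-1},{"dp":[0,0,10],"twist":[0,0,0],"hand":-1},{"dp":[0,0,12],"twist":[0,0,0],"hand":-1},{"dp":[0,0,12],"twist":[0,0,0],"hand":-1}]}}

```text
clock: 9.95
tool_pos: [0.516, -0.3608, 0.1353]
eef_rot: [1.0, 0.013, 0.001, 0.0]
contact_force: [-5.0, 2.5, 18.1]
opening: 0.004
finger_force: 9.2
```

Tall caps are shut: all three pressed to tip height 113 mm at about 20 N. Now the short cap at y = -0.306. I'll pinch its tab with the fingertips and swing it along the hinge arc.

Emit:
{"api": "step_arm", "payload": {"motion": [{"dp":[0,0,-60],"twist":[0,0,0],"hand":-0.4},{"dp":[-27,-54,-60],"twist":[0,0,0],"hand":-0.4},{"dp":[-27,-54,-60],"twist":[0,0,0],"hand":-0.4},{"dp":[-27,-54,-20],"twist":[0,0,0],"hand":-0.4},{"dp":[-27,-54,0],"twist":[0,0,0],"hand":-0.4}], "force": 8}}

```text
clock: 10.58
tool_pos: [0.4871, -0.3076, 0.1311]
eef_rot: [1.0, 0.013, -0.0, -0.0]
contact_force: [-0.9, 0.4, 0.8]
opening: 0.294
finger_force: 0.0
```

```bash
python3 - <<'E'
from h import *
st=r.get_state();print(st['tool_pos'],st['opening'],plan([.488,-.307,.098]))
E
```

```text
[ 0.48705422 -0.30756901  0.13114451] 0.2936602504008098 (array([ 1. , -0.5, 33.1]), array([0., 0., 0.]))
```

Emit:
{"api": "step_arm", "payload": {"motion": [{"dp":[1,0,20],"twist":[0,0,0],"hand":-0.4},{"dp":[1,0,33],"twist":[0,0,0],"hand":-0.4},{"dp":[1,0,33],"twist":[0,0,0],"hand":-1},{"dp":[1,0,33],"twist":[0,0,0],"hand":-1},{"dp":[1,0,33],"twist":[0,0,0],"hand":-1}], "force": 8}}

```text
clock: 11.2
tool_pos: [0.4881, -0.3073, 0.1003]
eef_rot: [1.0, 0.013, 0.0, -0.0]
contact_force: [0.1, 1.7, -1.5]
opening: 0.109
finger_force: 8.0
```

Emit:
{"api": "step_arm", "payload": {"motion": [{"dp":[2,0,-8],"twist":[0,0,0],"hand":-1},{"dp":[4,0,-16],"twist":[0,0,0],"hand":-1},{"dp":[8,0,-22],"twist":[0,0,0],"hand":-1},{"dp":[13,0,-29],"twist":[0,0,0],"hand":-1}]}}

```text
clock: 11.7
tool_pos: [0.5008, -0.3071, 0.1292]
eef_rot: [1.0, 0.012, -0.0, -0.0]
contact_force: [0.4, 2.4, -1.7]
opening: 0.108
finger_force: 8.0
```

Gripped (opening 9.6 mm) and following the arc. I'll continue to 110°.

Emit:
{"api": "step_arm", "payload": {"motion": [{"dp":[6,0,-5],"twist":[0,0,0],"hand":-1},{"dp":[13,0,-9],"twist":[0,0,0],"hand":-1},{"dp":[21,0,-12],"twist":[0,0,0],"hand":-1},{"dp":[29,0,-13],"twist":[0,0,0],"hand":-1},{"dp":[36,0,-13],"twist":[0,0,0],"hand":-1}]}}

```text
clock: 12.32
tool_pos: [0.5385, -0.3061, 0.1426]
eef_rot: [1.0, 0.013, 0.001, 0.0]
contact_force: [-0.5, 3.2, 3.0]
opening: 0.109
finger_force: 8.0
```

Emit:
{"api": "step_arm", "payload": {"motion": [{"dp":[8,0,1],"twist":[0,0,0],"hand":-1},{"dp":[16,0,3],"twist":[0,0,0],"hand":-1},{"dp":[16,0,3],"twist":[0,0,0],"hand":-1}]}}

```text
clock: 12.7
tool_pos: [0.5543, -0.3058, 0.1386]
eef_rot: [1.0, 0.013, 0.001, 0.0]
contact_force: [0.7, 4.5, 3.9]
opening: 0.112
finger_force: 8.0
```

Emit:
{"api": "step_arm", "payload": {"motion": [{"dp":[0,0,0],"twist":[0,0,0],"hand":-0.3},{"dp":[0,0,0],"twist":[0,0,0],"hand":-0.3},{"dp":[0,0,-50],"twist":[0,0,0],"hand":-0.3},{"dp":[-60,0,-100],"twist":[0,0,0],"hand":-0.3},{"dp":[-100,0,-120],"twist":[0,0,0],"hand":-0.3}]}}

```text
clock: 13.32
tool_pos: [0.4516, -0.31, 0.2602]
eef_rot: [1.0, 0.012, 0.001, 0.001]
contact_force: [-0.4, -0.6, -0.1]
opening: 0.345
finger_force: 0.0
```

```bash
python3 - <<'E'
from h import *
s=snap('wrist');c=cloud(s)
print(plan([.48,-.145,.2]))
cv2.imwrite('pics/w2.png',cv2.resize(cv2.cvtColor(s['pixels'],cv2.COLOR_RGB2BGR),(640,480)))
E
```

```text
(array([  39.6, -166.5,   61.9]), array([0., 0., 0.]))
```

View pics/w2.png

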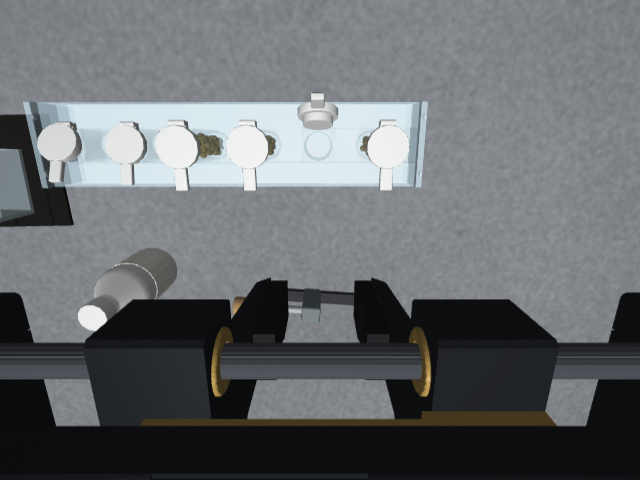

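Tall caps are flat shut, and the first short cap at (317,112) leans back over its hinge. Next is the short cap at y = -0.144, which stands slightly ajar.

Emit:
{"api": "step_arm", "payload": {"motion": [{"dp":[45,-167,62],"twist":[0,0,0],"hand":-0.4},{"dp":[45,-167,62],"twist":[0,0,0],"hand":-0.4},{"dp":[45,-167,62],"twist":[0,0,0],"hand":-0.4},{"dp":[45,-167,62],"twist":[0,0,0],"hand":-0.4},{"dp":[45,-167,62],"twist":[0,0,0],"hand":-0.4}]}}

```text
clock: 14.0
tool_pos: [0.4933, -0.142, 0.1967]
eef_rot: [1.0, 0.012, -0.0, 0.001]
contact_force: [0.8, -0.6, -0.4]
opening: 0.301
finger_force: 0.0
```

```bash
python3 - <<'E'
from h import *
print(plan([.4855,-.1448,.107]))
E
```

```text
(array([-7.9,  2.5, 89.7]), array([0., 0., 0.]))
```

Emit:
{"api": "step_arm", "payload": {"motion": [{"dp":[-7,2,50],"twist":[0,0,0],"hand":-0.4},{"dp":[-7,2,89],"twist":[0,0,0],"hand":-0.4},{"dp":[-7,2,89],"twist":[0,0,0],"hand":-1},{"dp":[-7,2,89],"twist":[0,0,0],"hand":-1},{"dp":[-7,2,89],"twist":[0,0,0],"hand":-1}]}}

```text
clock: 14.62
tool_pos: [0.487, -0.1448, 0.1093]
eef_rot: [1.0, 0.011, 0.001, 0.001]
contact_force: [-0.3, -4.9, -0.5]
opening: 0.112
finger_force: 8.0
```

Emit:
{"api": "step_arm", "payload": {"motion": [{"dp":[0,0,0],"twist":[0,0,0],"hand":-1}]}}

```text
clock: 14.75
tool_pos: [0.4869, -0.1447, 0.109]
eef_rot: [1.0, 0.011, 0.001, 0.001]
contact_force: [-1.1, -6.2, -0.6]
opening: 0.117
finger_force: 8.0
```

Emit:
{"api": "step_arm", "payload": {"motion": [{"dp":[3,0,-8],"twist":[0,0,0],"hand":-1},{"dp":[9,0,-16],"twist":[0,0,0],"hand":-1},{"dp":[16,0,-24],"twist":[0,0,0],"hand":-1},{"dp":[24,0,-29],"twist":[0,0,0],"hand":-1},{"dp":[32,0,-31],"twist":[0,0,0],"hand":-1}]}}

```text
clock: 15.38
tool_pos: [0.5189, -0.1439, 0.1402]
eef_rot: [1.0, 0.012, 0.001, 0.001]
contact_force: [-2.2, -5.2, 0.9]
opening: 0.108
finger_force: 8.0
```

Emit:
{"api": "step_arm", "payload": {"motion": [{"dp":[8,0,-1],"twist":[0,0,0],"hand":-1},{"dp":[16,0,-1],"twist":[0,0,0],"hand":-1},{"dp":[24,0,0],"twist":[0,0,0],"hand":-1},{"dp":[31,0,3],"twist":[0,0,0],"hand":-1},{"dp":[31,0,3],"twist":[0,0,0],"hand":-1}]}}

```text
clock: 16.0
tool_pos: [0.5511, -0.1431, 0.1368]
eef_rot: [1.0, 0.012, 0.002, 0.001]
contact_force: [-0.0, -5.3, 1.4]
opening: 0.112
finger_force: 8.0
```

Emit:
{"api": "step_arm", "payload": {"motion": [{"dp":[0,0,0],"twist":[0,0,0],"hand":-0.3},{"dp":[0,0,0],"twist":[0,0,0],"hand":-0.3},{"dp":[0,0,-50],"twist":[0,0,0],"hand":-0.3},{"dp":[-40,-54,-60],"twist":[0,0,0],"hand":-0.3},{"dp":[-63,-54,-60],"twist":[0,0,0],"hand":-0.4}]}}

```text
clock: 16.62
tool_pos: [0.4846, -0.0842, 0.1968]
eef_rot: [1.0, 0.016, 0.001, -0.002]
contact_force: [0.1, 0.2, -0.5]
opening: 0.303
finger_force: 0.0
```

Emit:
{"api": "step_arm", "payload": {"motion": [{"dp":[0,0,0],"twist":[0,0,0],"hand":-0.4}]}}

```text
clock: 16.75
tool_pos: [0.4835, -0.0875, 0.1961]
eef_rot: [1.0, 0.013, -0.001, -0.0]
contact_force: [1.0, -0.4, 0.3]
opening: 0.3
finger_force: 0.0
```

```bash
python3 - <<'E'
from h import *
print(plan([.4871,-.0910,.114]))
E
```

```text
(array([ 3.7,  3.7, 82.1]), array([0., 0., 0.]))
```

Emit:
{"api": "step_arm", "payload": {"motion": [{"dp":[4,3,45],"twist":[0,0,0],"hand":-0.4},{"dp":[4,3,82],"twist":[0,0,0],"hand":-0.4},{"dp":[4,3,82],"twist":[0,0,0],"hand":-1},{"dp":[4,3,82],"twist":[0,0,0],"hand":-1},{"dp":[4,3,82],"twist":[0,0,0],"hand":-1}]}}

```text
clock: 17.38
tool_pos: [0.4906, -0.0911, 0.1149]
eef_rot: [1.0, 0.013, 0.001, -0.0]
contact_force: [1.2, 1.7, -1.1]
opening: 0.112
finger_force: 8.0
```

Emit:
{"api": "step_arm", "payload": {"motion": [{"dp":[2,0,-4],"twist":[0,0,0],"hand":-1},{"dp":[6,0,-9],"twist":[0,0,0],"hand":-1},{"dp":[13,0,-16],"twist":[0,0,0],"hand":-1},{"dp":[21,0,-21],"twist":[0,0,0],"hand":-1},{"dp":[29,0,-24],"twist":[0,0,0],"hand":-1}]}}

```text
clock: 18.0
tool_pos: [0.5184, -0.0906, 0.1381]
eef_rot: [1.0, 0.013, -0.0, -0.0]
contact_force: [-0.3, 4.2, -3.3]
opening: 0.109
finger_force: 8.0
```

Emit:
{"api": "step_arm", "payload": {"motion": [{"dp":[8,0,-1],"twist":[0,0,0],"hand":-1},{"dp":[16,0,-1],"twist":[0,0,0],"hand":-1},{"dp":[24,0,0],"twist":[0,0,0],"hand":-1},{"dp":[31,0,3],"twist":[0,0,0],"hand":-1},{"dp":[31,0,3],"twist":[0,0,0],"hand":-1}]}}

```text
clock: 18.62
tool_pos: [0.5502, -0.0898, 0.1344]
eef_rot: [1.0, 0.013, 0.0, -0.0]
contact_force: [-0.7, 5.8, 1.4]
opening: 0.107
finger_force: 8.0
```

Emit:
{"api": "step_arm", "payload": {"motion": [{"dp":[0,0,0],"twist":[0,0,0],"hand":-0.3},{"dp":[0,0,0],"twist":[0,0,0],"hand":-0.3},{"dp":[0,0,-50],"twist":[0,0,0],"hand":-0.3},{"dp":[-50,-30,-90],"twist":[0,0,0],"hand":0},{"dp":[-100,-60,-120],"twist":[0,0,0],"hand":0.4}]}}

```text
clock: 19.25
tool_pos: [0.4561, -0.0382, 0.2508]
eef_rot: [1.0, 0.011, 0.001, 0.001]
contact_force: [0.4, 1.1, 0.5]
opening: 0.553
finger_force: 0.0
```

Emit:
{"api": "step_arm", "payload": {"motion": [{"dp":[-10,-63,-24],"twist":[0,0,0],"hand":0.4},{"dp":[-20,-125,-47],"twist":[0,0,0],"hand":0.4},{"dp":[-30,-185,-70],"twist":[0,0,0],"hand":0.4},{"dp":[-30,-215,-100],"twist":[0,0,0],"hand":0.4},{"dp":[-30,-215,-100],"twist":[0,0,0],"hand":0.4}]}}

```text
clock: 19.88
tool_pos: [0.4222, 0.1802, 0.3518]
eef_rot: [1.0, 0.015, 0.003, -0.002]
contact_force: [-0.2, -0.6, -0.1]
opening: 0.704
finger_force: 0.0
```

```bash
python3 - <<'E'
from h import *
s=snap('wrist');save(s,'w3.png');c=cloud(s);np.savez('w3.npz',c=c,px=s['pixels'],T=s['T'])
print(r.get_state()['tool_pos'],r.get_state()['q'].round(2))
for t in ['stand','cup0','block']: print(t,[(a,b.tolist(),[int(x) for x in proj(s,b)]) for a,b in find(s,'wrist',t)])
E
```

```text
[0.42164723 0.17724525 0.35033162] [-0.44  0.35 -0.08  1.92  0.04  0.87 -2.08]
stand [(0.76, [0.601, 0.187, 0.018], [320, 45]), (0.59, [0.377, -0.1, 0.077], [551, 246]), (0.57, [0.482, 0.268, 0.044], [251, 146])]
cup0 [(0.91, [0.478, 0.266, 0.045], [252, 150]), (0.88, [0.242, 0.245, 0.043], [271, 323]), (0.88, [0.615, 0.458, 0.044], [76, 17]), (0.82, [0.463, 0.385, 0.046], [155, 159]), (0.79, [0.426, 0.529, 0.045], [44, 186]), (0.68, [0.468, 0.041, 0.048], [437, 164]), (0.64, [0.477, 0.161, 0.045], [339, 153])]
block [(0.9, [0.373, 0.228, 0.031], [285, 231])]
```

View pics/w3.png

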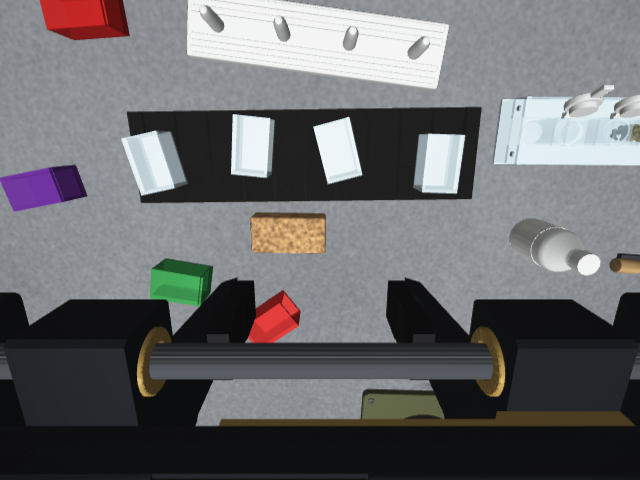

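Wrist view: the stand's pegs are at pixels (210,18), (282,28), (350,38) and (419,47). The four pale cups lie on the mat at (155,160), (252,146), (337,150) and (440,163), mouths towards the far side. The short caps at (588,103) and (628,103) are open. Next I'll try a small tilt to learn the arm geometry, and measure the cups and stand.

Emit:
{"api": "step_arm", "payload": {"motion": [{"dp":[0,0,0],"twist":[0,-0.18,0],"hand":0.4},{"dp":[0,0,0],"twist":[0,-0.36,0],"hand":0.4},{"dp":[0,0,0],"twist":[0,-0.54,0],"hand":0.4},{"dp":[0,0,0],"twist":[0,-0.6,0],"hand":0.4},{"dp":[0,0,0],"twist":[0,-0.6,0],"hand":0.4}]}}

```text
clock: 20.7
tool_pos: [0.4217, 0.1748, 0.3476]
eef_rot: [0.955, 0.01, -0.297, 0.004]
contact_force: [-0.3, -0.6, 0.2]
opening: 0.7
finger_force: 0.0
```

```bash
python3 - <<'E'
from h import *
from scipy.optimize import least_squares
st=r.get_state()
D=[([1.14180075,.68998332,-.19450874,1.5663523,.15735248,.90251259,-.21515232],[.27870771,-.55874644,.25990809],[.9733393,.2293682,-.0003,-.00088]),
([-.44,.35,-.08,1.92,.04,.87,-2.08],[.42164723,.17724525,.35033162],[1,.015,.003,-.002]),
(st['q'].tolist(),st['tool_pos'].tolist(),st['eef_rot'].tolist())]
for x in D: print(np.round(x[0],4).tolist(),np.round(x[1],4).tolist(),R.from_quat(x[2]).as_rotvec().round(3))
import itertools
def fk(q,p,sg,q70):
    h,a,b,L,e1,e2=p;T=np.eye(3);o=np.array([0,0,h])
    Rz=lambda t:R.from_euler('z',t).as_matrix();Ry=lambda t:R.from_euler('y',t).as_matrix()
    A=Rz(sg[0]*q[0])@Ry(q[1])@Rz(sg[1]*q[2]);o=o+A@[e1,0,a]
    A=A@Ry(q[3]);o=o+A@[e2,0,0];A=A@Rz(sg[2]*q[4]);o=o+A@[0,0,b];A=A@Ry(q[5]);o=o+A@[0,0,L]
    return o,A@Rz(sg[3]*q[6]+q70)
best=[]
for sg in itertools.product([-1,1],repeat=4):
    def res(v):
        e=[]
        for q,t,u in D:
            o,A=fk(q,v[:6],sg,v[6]);e+=list((o-t)*10)+list((R.from_quat(u).as_matrix()-A).ravel()*2)
        return np.r_[e,v[4:6]]
    for q70 in (0,1.57,3.14,-1.57):
        f=least_squares(res,[.3,.5,.35,.25,0,0,q70]);best.append((f.cost,sg,f.x.round(4).tolist()))
best.sort(key=lambda b:b[0]);print(*best[:4],sep='\n')
# cups & stand from cloud w3
d=np.load('w3.npz');c=d['c'];px=d['px'].astype(int)
hsv=cv2.cvtColor(d['px'],cv2.COLOR_RGB2HSV)
m=(c[...,2]>.03)&(c[...,2]<.06)&(c[...,0]>.40)&(c[...,0]<.54)&(c[...,1]>0)&(c[...,1]<.46)&(hsv[...,2]>90)
n,l,stt,cen=cv2.connectedComponentsWithStats(m.astype(np.uint8))
for i in range(1,n):
    if stt[i,4]<200: continue
    p=c[l==i];t=p[p[:,2]>np.percentile(p[:,2],60)-.006];print(stt[i].tolist(),len(t),np.percentile(p[:,2],[5,50,95]).round(4),cv2.minAreaRect((t[:,:2]*1000).astype(np.float32)))
m=(c[...,2]>.018)&(c[...,2]<.03)&(c[...,0]>.54)&(c[...,1]>0)&(c[...,1]<.4)&(px.min(-1)>130)
print(cv2.minAreaRect((c[m][:,:2]*1000).astype(np.float32)))
m=(c[...,2]>.055)&(c[...,2]<.08)&(c[...,0]>.54)&(c[...,1]>0)&(c[...,1]<.4)
n,l,stt,cen=cv2.connectedComponentsWithStats(m.astype(np.uint8))
for i in range(1,n):
    if stt[i,4]>8: print('peg',np.median(c[l==i],0).round(4),stt[i,4])
E
```

```text
[1.1418, 0.69, -0.1945, 1.5664, 0.1574, 0.9025, -0.2152] [0.2787, -0.5587, 0.2599] [-3.056e+00 -7.200e-01  1.000e-03]
[-0.44, 0.35, -0.08, 1.92, 0.04, 0.87, -2.08] [0.4216, 0.1772, 0.3503] [-3.137 -0.047 -0.009]
[-0.3017, 0.6436, -0.1171, 1.5421, -0.1481, 1.523, -1.9161] [0.4217, 0.1748, 0.3476] [ 2.992  0.031 -0.93 ]
(np.float64(0.09895381164234253), (-1, -1, -1, -1), [-0.0676, 0.6091, 0.1286, 0.2603, -0.017, -0.2443, 1.5714])
(np.float64(0.09895381164234282), (-1, -1, -1, -1), [-0.0676, 0.6091, 0.1286, 0.2603, -0.017, -0.2443, 1.5714])
(np.float64(0.09895381164234282), (-1, -1, -1, -1), [-0.0676, 0.6091, 0.1286, 0.2603, -0.017, -0.2443, 1.5714])
(np.float64(0.0989538116423429), (-1, -1, -1, -1), [-0.0676, 0.6091, 0.1286, 0.2603, -0.017, -0.2443, 1.5714])
[231, 114, 41, 64, 2299] 2222 [0.0453 0.0474 0.0489] ((482.8387145996094, 269.39984130859375), (44.54440689086914, 69.99708557128906), 85.65660095214844)
[313, 117, 49, 67, 2166] 2166 [0.046  0.0474 0.0487] ((480.6953430175781, 162.74090576171875), (69.99911499023438, 44.08573532104492), 16.318714141845703)
[121, 131, 58, 64, 2419] 2208 [0.0369 0.0475 0.0489] ((458.818115234375, 394.4823913574219), (70.02642059326172, 45.87546157836914), 13.777756690979004)
[418, 134, 47, 59, 2326] 2181 [0.0394 0.0472 0.0486] ((469.20001220703125, 34.305381774902344), (44.98002624511719, 70.01558685302734), 89.82345581054688)
((607.3386840820312, 192.71173095703125), (306.5325927734375, 71.56063079833984), 84.58744049072266)
peg [0.6163 0.3067 0.0663] 199
peg [0.6087 0.2304 0.0671] 179
peg [0.6016 0.1546 0.0672] 171
peg [0.5946 0.0785 0.0671] 174
```

```bash
cat > kin.py <<'E'
import numpy as np
from scipy.spatial.transform import Rotation as R
Rz=lambda t:R.from_euler('z',t).as_matrix();Ry=lambda t:R.from_euler('y',t).as_matrix()
def fk(q,v,sg):
    h,a,b,L,e1,e2,q70,q10=v;o=np.array([0,0,h])
    A=Rz(sg[0]*q[0]+q10)@Ry(q[1])@Rz(sg[1]*q[2]);o=o+A@[e1,0,a]
    A=A@Ry(q[3]);o=o+A@[e2,0,0];A=A@Rz(sg[2]*q[4]);o=o+A@[0,0,b];A=A@Ry(q[5]);o=o+A@[0,0,L]
    return o,A@Rz(sg[3]*q[6]+q70)
E
python3 - <<'E'
from h import *
from kin import *
import itertools
from scipy.optimize import least_squares
D=[([1.14180075,.68998332,-.19450874,1.5663523,.15735248,.90251259,-.21515232],[.27870771,-.55874644,.25990809],[.9733393,.2293682,-.0003,-.00088]),
([-.44,.35,-.08,1.92,.04,.87,-2.08],[.42164723,.17724525,.35033162],[1,.008,.001,0])]
st=r.get_state();D.append((st['q'].tolist(),st['tool_pos'].tolist(),st['eef_rot'].tolist()))
best=[]
for sg in itertools.product([-1,1],repeat=4):
    def res(v):
        e=[]
        for q,t,u in D:
            o,A=fk(q,v,sg);e+=list((o-t)*10)+list((R.from_quat(u).as_matrix()-A).ravel()*2)
        return np.r_[e,v[4:6]*.3]
    for q70 in (0,1.57,3.14,-1.57):
        for q10 in (0,.2):
            f=least_squares(res,[.36,.56,.35,.31,0,0,q70,q10]);best.append((f.cost,sg,f.x.round(4).tolist(),f.fun.round(2)))
best.sort(key=lambda b:b[0]);print(*best[:1],best[8][:3],best[16][:3],best[24][:3],sep='\n')
E
```

```text
(np.float64(0.016853153940031642), (-1, -1, -1, -1), [0.3185, 0.5653, 0.3242, 0.3002, 0.0054, -0.0148, -4.7823, -0.0798], array([-0.07, -0.01,  0.01, -0.01,  0.02, -0.  ,  0.02,  0.01, -0.  ,
       -0.  ,  0.  ,  0.  , -0.03,  0.06,  0.  ,  0.  , -0.01, -0.  ,
       -0.01, -0.  ,  0.  , -0.  , -0.  , -0.  ,  0.  ,  0.08, -0.01,
       -0.  ,  0.04, -0.  , -0.01, -0.  , -0.09, -0.  ,  0.08, -0.  ,
        0.  , -0.  ]))
(np.float64(0.38405884540585516), (-1, 1, -1, -1), [-0.8565, 0.5722, -0.2865, 0.1653, -0.055, -0.8248, 1.325, -0.0251])
(np.float64(0.6848565463757456), (-1, 1, 1, -1), [-1.2614, 0.5458, -0.5057, 0.0981, -0.0663, -1.1104, 1.1654, -0.109])
(np.float64(1.0711919500315046), (-1, -1, 1, -1), [0.0477, 0.4999, 0.1959, 0.1909, 0.0088, -0.1995, 1.4359, -0.0658])
```

```bash
cat > feas.py <<'E'
from kin import *
from scipy.optimize import least_squares
V=[0.3185,0.5653,0.3242,0.3002,0.0054,-0.0148,-4.7823,-0.0798];SG=(-1,-1,-1,-1)
lo=np.array([-3.01,-.46,-1.47,.13,-1,.04,-2.66])+.08;hi=np.array([3.01,2.08,1.51,2.56,4.14,2.09,2.66])-.08
Z=np.array([0,0,1.])
def rot(m,u,th):
    z=np.cos(th)*m-np.sin(th)*u; x=np.sin(th)*m+np.cos(th)*u
    return np.stack([x,np.cross(z,x),z],1)
def ik(p,A,seeds):
    b=None
    for s in seeds:
        f=least_squares(lambda q:np.r_[(fk(q,V,SG)[0]-p)*10,(fk(q,V,SG)[1]-A).ravel()*2,.02*(q[2]),.01*(q-s)],np.clip(s,lo,hi),bounds=(lo,hi))
        o,B=fk(f.x,V,SG);e=np.linalg.norm(o-p)*1000,np.linalg.norm(B-A)
        if b is None or e[0]+300*e[1]<b[0]+300*b[1]: b=(*e,f.x)
    return b
cups={'A':(.4588,.3945,13.8),'B':(.4828,.2694,-4.3),'C':(.4807,.1627,16.3),'D':(.4692,.0343,-.2)}
pegs=[(.6163,.3067),(.6087,.2304),(.6016,.1546),(.5946,.0785)]
S=[np.array([-.3,.6,-.1,1.5,-.15,1.5,-1.9]),np.array([-.44,.35,-.08,1.92,.04,.3,-2.08]),np.array([0,.35,.3,1.92,-.3,.3,-1.5]),np.array([0,.6,-.6,1.5,.5,1.5,-1.5])]
def pick(c,th,s=25,zg=.030):
    x,y,a=cups[c];a=np.radians(a);m=np.array([np.cos(a),np.sin(a),0]);A=rot(m,Z,th)
    g=np.array([x,y,0])-m*(.035-s/1000);g[2]=zg
    return g-A[:,2]*.003,A
def place(k,th,psi,s=25,zr=.024,zg=.030):
    w=np.array([np.cos(psi),np.sin(psi),0]);A=rot(-Z,w,th)
    g=np.array([*pegs[k],zr+.07-s/1000])+w*(zg-.026);return g-A[:,2]*.003,A
E
python3 - <<'E'
from feas import *
for th in (40,50,60,70):
    t=np.radians(th)
    for c in cups:
        e=ik(*pick(c,t),S);print('pick',th,c,round(e[0]),round(e[1],3),e[2].round(2).tolist() if e[0]<8 else '')
for th in (50,60,70):
    t=np.radians(th)
    for k in range(4):
        print('place',th,k,[(p,round(e[0]),round(e[1],2),e[2][6].round(2)) for p in (-60,-30,0,30,60) for e in [ik(*place(k,t,np.radians(p),zr=.034),S)]])
E
```

```text
pick 40 A 54 0.575 
pick 40 B 53 0.536 
pick 40 C 93 0.959 
pick 40 D 100 0.995 
pick 50 A 45 0.47 
pick 50 B 46 0.467 
pick 50 C 77 0.766 
pick 50 D 84 0.812 
pick 60 A 32 0.33 
pick 60 B 36 0.357 
pick 60 C 59 0.572 
pick 60 D 66 0.623 
pick 70 A 17 0.171 
pick 70 B 22 0.222 
pick 70 C 40 0.378 
pick 70 D 47 0.432 
place 50 0 [(-60, 0, np.float64(0.0), np.float64(-2.32)), (-30, 0, np.float64(0.0), np.float64(-2.3)), (0, 16, np.float64(0.09), np.float64(-2.12)), (30, 28, np.float64(0.16), np.float64(-1.57)), (60, 9, np.float64(0.05), np.float64(-1.04))]
place 50 1 [(-60, 0, np.float64(0.0), np.float64(-2.23)), (-30, 0, np.float64(0.0), np.float64(-2.18)), (0, 4, np.float64(0.02), np.float64(-2.02)), (30, 10, np.float64(0.06), np.float64(-1.47)), (60, 0, np.float64(0.0), np.float64(-1.24))]
place 50 2 [(-60, 0, np.float64(0.0), np.float64(-2.17)), (-30, 0, np.float64(0.0), np.float64(-2.09)), (0, 0, np.float64(0.0), np.float64(-1.83)), (30, 0, np.float64(0.0), np.float64(-1.52)), (60, 0, np.float64(0.0), np.float64(-1.28))]
place 50 3 [(-60, 0, np.float64(0.0), np.float64(-2.12)), (-
[... 1418 characters left out ...]
4(0.0), np.float64(-2.19)), (-30, 2, np.float64(0.01), np.float64(-2.57)), (0, 49, np.float64(0.28), np.float64(-2.13)), (30, 58, np.float64(0.33), np.float64(-1.41)), (60, 23, np.float64(0.13), np.float64(-0.84))]
place 70 2 [(-60, 0, np.float64(0.0), np.float64(-2.15)), (-30, 2, np.float64(0.01), np.float64(-2.48)), (0, 42, np.float64(0.24), np.float64(-1.98)), (30, 41, np.float64(0.24), np.float64(-1.27)), (60, 0, np.float64(0.0), np.float64(-0.87))]
place 70 3 [(-60, 0, np.float64(0.0), np.float64(-2.12)), (-30, 5, np.float64(0.03), np.float64(-2.39)), (0, 37, np.float64(0.21), np.float64(-1.82)), (30, 25, np.float64(0.14), np.float64(-1.14)), (60, 0, np.float64(0.0), np.float64(-1.22))]
```

```bash
cat > s1.py <<'E'
from feas import *
t=np.radians(45)
S2=S+[np.array([-.4,.4,-.1,1.9,x,.9,y]) for x in (-.8,.8,1.6,3) for y in (-2,-.5,1)]
for P in [(.46,.39),(.47,.27),(.47,.17)]:
    for a in (-90,-60,-45,45,60,90):
        cups['P']=(*P,a);e=ik(*pick('P',t,s=20),S2)
        print('pick',P,a,round(e[0]),round(e[1],2),e[2].round(2).tolist())
for k in range(4):
    for p in (-90,-60,45,60,75,90):
        e=ik(*place(k,t,np.radians(p),s=20,zr=.03),S2);print('place',k,p,round(e[0]),round(e[1],2),e[2].round(2).tolist())
E
python3 s1.py
```

```text
pick (0.46, 0.39) -90 0 0.0 [-1.03, 1.28, 0.04, 1.13, 0.41, 1.42, 1.94]
pick (0.46, 0.39) -60 0 0.0 [-1.14, 1.18, 0.05, 1.5, 0.74, 1.05, 1.99]
pick (0.46, 0.39) -45 0 0.0 [-1.1, 1.14, -0.11, 1.7, 1.1, 0.99, 1.82]
pick (0.46, 0.39) 45 2 0.01 [-0.68, 1.17, -0.1, 2.48, 3.18, 1.28, 1.66]
pick (0.46, 0.39) 60 0 0.0 [-0.59, 1.15, 0.01, 2.43, 3.55, 1.18, 1.73]
pick (0.46, 0.39) 90 0 0.0 [0.12, 1.41, -1.06, 2.14, 2.43, 0.4, -2.58]
pick (0.47, 0.27) -90 0 0.0 [-0.91, 1.18, 0.04, 1.49, 0.53, 1.15, 1.87]
pick (0.47, 0.27) -60 0 0.0 [-0.95, 1.12, -0.1, 1.83, 1.08, 0.95, 1.68]
pick (0.47, 0.27) -45 0 0.0 [-0.99, 1.11, -0.08, 2.01, 1.4, 0.86, 1.52]
pick (0.47, 0.27) 45 32 0.13 [-0.32, 1.15, -0.12, 2.48, 3.46, 1.12, 1.82]
pick (0.47, 0.27) 60 9 0.04 [-0.2, 1.17, -0.12, 2.48, 3.7, 1.08, 2.0]
pick (0.47, 0.27) 90 0 0.0 [0.32, 1.34, -0.93, 2.19, 2.57, 0.2, -2.58]
pick (0.47, 0.17) -90 0 0.0 [-0.81, 1.14, 0.05, 1.73, 0.67, 0.95, 1.79]
pick (0.47, 0.17) -60 0 0.0 [-0.84, 1.1, -0.07, 2.07, 1.34, 0.84, 1.44]
pick (0.47, 0.17) -45 0 0.0 [-0.86, 1.11, -0.07, 2.25, 1.74, 0.87, 1.21]
pick (0.47, 0.17) 45 38 0
[... 997 characters left out ...]
.62, -2.26]
place 2 -60 0 0.0 [-0.03, 1.13, -0.01, 1.4, -0.68, 1.19, -2.19]
place 2 45 0 0.0 [-0.42, 1.29, -0.16, 0.9, 0.39, 1.72, -1.4]
place 2 60 0 0.0 [-0.47, 1.24, -0.16, 1.05, 0.53, 1.59, -1.29]
place 2 75 0 0.0 [-0.52, 1.19, -0.17, 1.23, 0.67, 1.43, -1.22]
place 2 90 0 0.0 [-0.56, 1.14, -0.17, 1.42, 0.83, 1.27, -1.2]
place 3 -90 0 0.0 [0.26, 1.06, -0.2, 1.77, -0.92, 0.77, -2.17]
place 3 -60 0 0.0 [0.08, 1.14, -0.0, 1.4, -0.62, 1.24, -2.13]
place 3 45 0 0.0 [-0.33, 1.24, -0.15, 1.08, 0.44, 1.59, -1.38]
place 3 60 0 0.0 [-0.38, 1.19, -0.16, 1.23, 0.58, 1.46, -1.29]
place 3 75 0 0.0 [-0.42, 1.14, -0.16, 1.4, 0.74, 1.31, -1.25]
place 3 90 0 0.0 [-0.46, 1.09, -0.17, 1.58, 0.92, 1.17, -1.25]
```

Kinematics: a forward tilt at the cups is out of reach, so each cup gets two grasps. First a vertical pick re-lays it at a clear spot P on the mat with its mouth towards -y. Then I grip it with the tool tilted 45° and spin the tool 180° about its own axis, which turns the mouth straight down. Starting with the +y-most cup (A).

Emit:
{"api": "step_arm", "payload": {"motion": [{"dp":[0,0,0],"twist":[0,0.18,0],"hand":0.5},{"dp":[0,0,0],"twist":[0,0.36,0],"hand":0.5},{"dp":[0,0,0],"twist":[0,0.54,0],"hand":0.5},{"dp":[0,0,0],"twist":[0,0.6,0],"hand":0.5}]}}

```text
clock: 21.2
tool_pos: [0.4191, 0.1757, 0.3506]
eef_rot: [1.0, 0.013, 0.002, -0.0]
contact_force: [0.7, -0.1, 0.1]
opening: 0.75
finger_force: 0.0
```

Emit:
{"api": "step_arm", "payload": {"motion": [{"dp":[8,-44,0],"twist":[0,0,-0.18],"hand":0.5},{"dp":[15,-88,0],"twist":[0,0,-0.36],"hand":0.5},{"dp":[22,-132,0],"twist":[0,0,-0.54],"hand":0.5},{"dp":[30,-176,0],"twist":[0,0,-0.72],"hand":0.5},{"dp":[37,-220,0],"twist":[0,0,-0.9],"hand":0.5}]}}

```text
clock: 21.82
tool_pos: [0.4528, 0.3977, 0.3499]
eef_rot: [0.894, 0.448, 0.001, 0.0]
contact_force: [0.2, -0.1, 0.2]
opening: 0.75
finger_force: 0.0
```

Emit:
{"api": "step_arm", "payload": {"motion": [{"dp":[0,0,0],"twist":[0,0,-0.18],"hand":0.5},{"dp":[0,0,0],"twist":[0,0,-0.36],"hand":0.5},{"dp":[0,0,0],"twist":[0,0,-0.54],"hand":0.5},{"dp":[0,0,0],"twist":[0,0,-0.72],"hand":0.5},{"dp":[0,0,0],"twist":[0,0,-0.9],"hand":0.5}]}}

```text
clock: 22.45
tool_pos: [0.4526, 0.3964, 0.3497]
eef_rot: [0.61, 0.793, 0.0, 0.001]
contact_force: [0.6, 0.0, -0.8]
opening: 0.748
finger_force: 0.0
```

Emit:
{"api": "step_arm", "payload": {"motion": [{"dp":[0,0,0],"twist":[0,0,-0.18],"hand":0.5},{"dp":[0,0,0],"twist":[0,0,-0.36],"hand":0.5},{"dp":[0,0,0],"twist":[0,0,-0.54],"hand":0.5},{"dp":[0,0,0],"twist":[0,0,-0.72],"hand":0.5},{"dp":[0,0,0],"twist":[0,0,-0.9],"hand":0.5}]}}

```text
clock: 23.08
tool_pos: [0.4526, 0.3964, 0.3497]
eef_rot: [0.204, 0.979, -0.0, 0.001]
contact_force: [-1.7, -0.7, -1.0]
opening: 0.752
finger_force: 0.0
```

Emit:
{"api": "step_arm", "payload": {"motion": [{"dp":[0,0,20],"twist":[0,0,-0.18],"hand":0.5},{"dp":[0,0,40],"twist":[0,0,-0.36],"hand":0.5},{"dp":[0,0,60],"twist":[0,0,-0.54],"hand":0.5},{"dp":[0,0,80],"twist":[0,0,-0.69],"hand":0.5},{"dp":[0,0,80],"twist":[0,0,-0.69],"hand":0.5}]}}

```text
clock: 23.7
tool_pos: [0.4524, 0.3957, 0.2682]
eef_rot: [-0.135, 0.991, -0.001, -0.001]
contact_force: [-1.0, 0.5, 0.8]
opening: 0.752
finger_force: 0.0
```

```bash
cat >> h.py <<'E'
def cups(s,c):
    "pale cups lying on the mat: centre x,y (m), axis angle (deg)"
    hsv=cv2.cvtColor(s['pixels'],cv2.COLOR_RGB2HSV)
    m=(c[...,2]>.036)&(c[...,2]<.056)&(c[...,0]>.39)&(c[...,0]<.56)&(c[...,1]>-.03)&(c[...,1]<.48)&(hsv[...,2]>90)&(hsv[...,1]<90)
    n,l,stt,_=cv2.connectedComponentsWithStats(m.astype(np.uint8));out=[]
    for i in range(1,n):
        if stt[i,4]<300: continue
        p=c[l==i];(x,y),(w,h),a=cv2.minAreaRect((p[:,:2]*1000).astype(np.float32))
        if w<h: a+=90;w,h=h,w
        a=(a+90)%180-90
        out.append((round(x/1000,4),round(y/1000,4),round(a,1),round(w),round(h)))
    return out
def yq(a): # tool down, tool x along world angle a (deg)
    a=np.radians(a);return R.from_matrix([[np.cos(a),np.sin(a),0],[np.sin(a),-np.cos(a),0],[0,0,-1]]).as_quat()
E
python3 - <<'E'
from h import *
s=snap('wrist');save(s,'w4.png');print(cups(s,cloud(s)))
st=r.get_state();print(st['tool_pos'],st['q'].round(2));print(plan([.4588,.3945,.11],yq(193.8)))
E
```

```text
[(0.48, 0.1628, 16.4, 70, 46), (0.4823, 0.2693, -4.2, 71, 45), (0.4581, 0.3942, 13.6, 70, 44)]
[0.45260754 0.39659943 0.26937882] [-0.31  0.79 -0.93  1.61  0.69  1.11  0.42]
(array([ -5.4,  -3.5, 159.4]), array([-0.001, -0.   ,  0.03 ]))
```

View pics/w4.png

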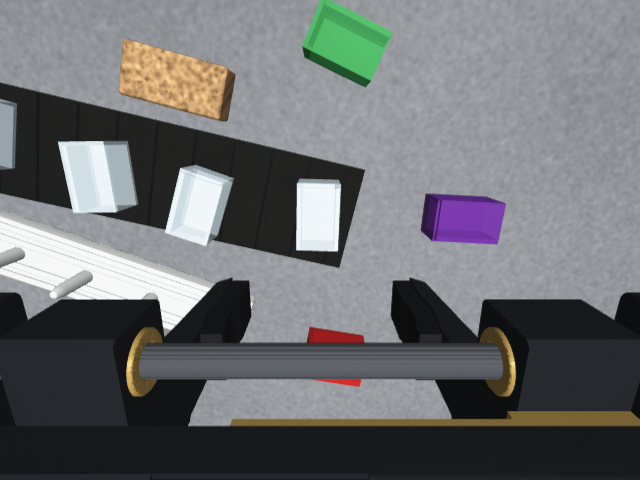

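Cup A is the pale frosted box on the mat at (318,215). The green, purple and red boxes lie off the mat. I'll grasp it vertically.

Emit:
{"api": "step_arm", "payload": {"motion": [{"dp":[-5,-3,60],"twist":[0,0,0.03],"hand":0.5},{"dp":[-5,-3,120],"twist":[0,0,0.03],"hand":0.5},{"dp":[-5,-3,180],"twist":[0,0,0.03],"hand":0.5},{"dp":[-5,-3,210],"twist":[0,0,0.03],"hand":0.5},{"dp":[-5,-3,236],"twist":[0,0,0.03],"hand":0.5}], "force": 20}}

```text
clock: 24.38
tool_pos: [0.459, 0.3963, 0.0334]
eef_rot: [-0.12, 0.993, 0.0, 0.001]
contact_force: [0.4, -0.3, 0.6]
opening: 0.751
finger_force: 0.0
```

Emit:
{"api": "step_arm", "payload": {"motion": [{"dp":[0,0,0],"twist":[0,0,0],"hand":0.5},{"dp":[0,0,0],"twist":[0,0,0],"hand":-0.4},{"dp":[0,0,0],"twist":[0,0,0],"hand":-0.4},{"dp":[0,0,0],"twist":[0,0,0],"hand":-0.4},{"dp":[0,0,0],"twist":[0,0,0],"hand":-0.4}]}}

```text
clock: 25.0
tool_pos: [0.4591, 0.3963, 0.0349]
eef_rot: [-0.121, 0.993, 0.0, 0.001]
contact_force: [0.1, -2.4, 7.4]
opening: 0.501
finger_force: 20.0
```

Emit:
{"api": "step_arm", "payload": {"motion": [{"dp":[0,0,-30],"twist":[0,0,0],"hand":-0.4},{"dp":[0,0,-60],"twist":[0,0,0.18],"hand":-0.4},{"dp":[0,0,-60],"twist":[0,0,0.36],"hand":-0.4},{"dp":[0,0,-60],"twist":[0,0,0.54],"hand":-0.4},{"dp":[0,0,-60],"twist":[0,0,0.72],"hand":-0.4}]}}

```text
clock: 25.62
tool_pos: [0.4583, 0.3959, 0.0938]
eef_rot: [0.239, 0.971, 0.0, 0.0]
contact_force: [-0.3, 0.4, -0.8]
opening: 0.496
finger_force: 20.0
```

Emit:
{"api": "step_arm", "payload": {"motion": [{"dp":[0,0,0],"twist":[0,0,0.18],"hand":-0.4},{"dp":[0,0,0],"twist":[0,0,0.36],"hand":-0.4},{"dp":[0,0,0],"twist":[0,0,0.54],"hand":-0.4},{"dp":[0,0,0],"twist":[0,0,0.72],"hand":-0.4},{"dp":[0,0,0],"twist":[0,0,0.9],"hand":-0.4}]}}

```text
clock: 26.25
tool_pos: [0.4581, 0.3961, 0.0937]
eef_rot: [0.638, 0.77, 0.0, -0.0]
contact_force: [0.1, 0.7, -0.7]
opening: 0.495
finger_force: 20.0
```

```bash
python3 - <<'E'
from h import *
st=r.get_state();print(st['tool_pos'],st['q'].round(2),st['opening'],st['finger_force']);print(plan([.462,.362,.033],yq(90)))
E
```

```text
[0.45810662 0.39609445 0.09369791] [-0.58  0.91 -0.37  1.74  0.54  0.59 -1.09] 0.4953349402751502 19.992596553638577
(array([-34.3,  -2.6,  60.7]), array([-0.   , -0.001,  0.188]))
```

Emit:
{"api": "step_arm", "payload": {"motion": [{"dp":[-34,-3,0],"twist":[0,0,0.188],"hand":-0.4},{"dp":[-34,-3,30],"twist":[0,0,0.188],"hand":-0.4},{"dp":[-34,-3,55],"twist":[0,0,0.188],"hand":-0.4},{"dp":[-34,-3,60],"twist":[0,0,0.188],"hand":-0.4},{"dp":[-34,-3,60],"twist":[0,0,0.188],"hand":0.4}]}}

```text
clock: 26.88
tool_pos: [0.4617, 0.3624, 0.034]
eef_rot: [0.705, 0.709, 0.0, -0.0]
contact_force: [-0.3, 0.3, 0.4]
opening: 0.588
finger_force: 0.0
```

Emit:
{"api": "step_arm", "payload": {"motion": [{"dp":[0,0,0],"twist":[0,0,0],"hand":0.4},{"dp":[0,0,0],"twist":[0,0,0],"hand":0.4},{"dp":[0,0,-50],"twist":[0,0,0],"hand":0.4},{"dp":[0,0,-110],"twist":[0,0,0],"hand":0.4},{"dp":[0,0,-150],"twist":[0,-0.1,0],"hand":0.4}]}}

```text
clock: 27.5
tool_pos: [0.4631, 0.3597, 0.186]
eef_rot: [0.705, 0.707, -0.036, 0.037]
contact_force: [0.8, -0.1, -0.5]
opening: 0.702
finger_force: 0.0
```

Emit:
{"api": "step_arm", "payload": {"motion": [{"dp":[10,0,0],"twist":[0,-0.18,0],"hand":0.4},{"dp":[20,0,0],"twist":[0,-0.36,0],"hand":0.4},{"dp":[30,0,0],"twist":[0,-0.54,0],"hand":0.4},{"dp":[40,0,0],"twist":[0,-0.685,0],"hand":0.4},{"dp":[40,0,0],"twist":[0,-0.685,0],"hand":0.4}]}}

```text
clock: 28.12
tool_pos: [0.4592, 0.4039, 0.1758]
eef_rot: [0.649, 0.657, -0.271, 0.271]
contact_force: [-0.1, -0.9, 0.0]
opening: 0.7
finger_force: 0.0
```

```bash
cat >> h.py <<'E'
h2=np.sqrt(.5)
TILT=R.from_matrix(np.array([[0,h2,-h2],[1,0,0],[0,-h2,-h2]]).T[:, :]).as_quat() # columns x=(0,.7,-.7) y=(1,0,0) z=(0,-.7,-.7)
SPUN=(R.from_quat(TILT)*R.from_rotvec([0,0,np.pi])).as_quat()
ZT=np.array([0,-h2,-h2])
E
python3 - <<'E'
from h import *
print(R.from_quat(TILT).as_matrix().round(2))
s=snap('wrist');save(s,'w5.png');print(cups(s,cloud(s)))
st=r.get_state();print(st['tool_pos'],st['q'].round(2));print(plan(np.array([.462,.377,.030])-.003*ZT,TILT))
E
```

```text
[[ 0.    1.    0.  ]
 [ 0.71  0.   -0.71]
 [-0.71  0.   -0.71]]
[(0.46, 0.3625, -89.6, 72, 44), (0.4826, 0.2696, -4.3, 70, 47), (0.4803, 0.1631, 16.3, 70, 47), (0.4687, 0.0361, 0.6, 70, 45)]
[0.46083998 0.40230331 0.1777874 ] [-0.93  1.09 -0.15  1.15  0.5   1.63 -1.2 ]
(array([ 86.5,   1.2, 119.5]), array([ 0.004, -0.001,  0.007]))
```

View pics/w5.png

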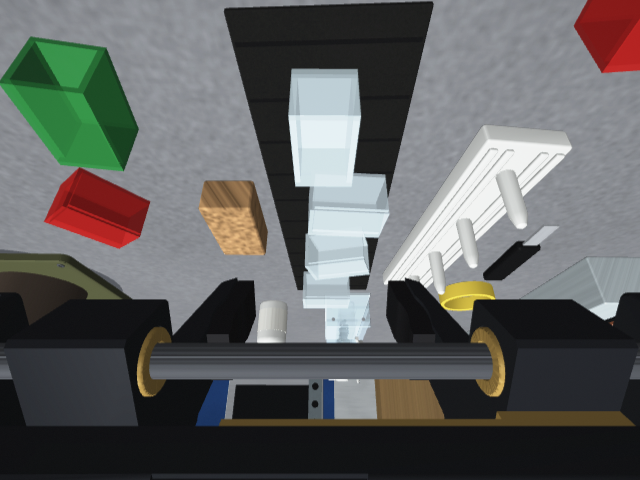

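```bash
python3 - <<'E'
import cv2
a=cv2.imread('pics/w5.png')[50:210,240:400];cv2.imwrite('pics/w5c.png',cv2.resize(a,None,fx=3.5,fy=3.5,interpolation=cv2.INTER_CUBIC))
E
```

```text
(no output)
```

View pics/w5c.png

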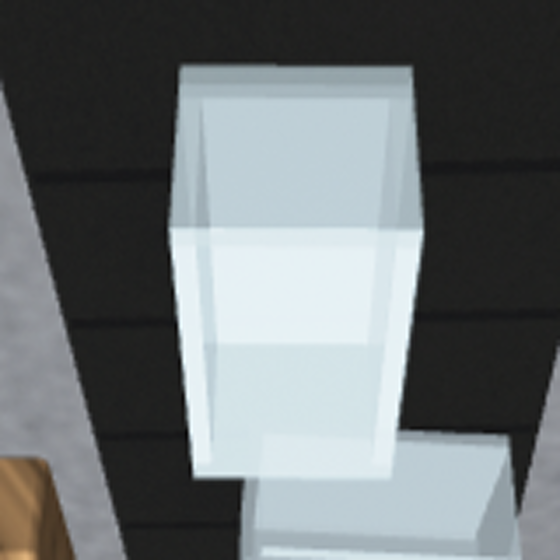

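The crop shows only pale frosted acrylic, the right cup. Its closed end should be towards me (+y), consistent with the stated mouth direction. Regrasp at 45°.

Emit:
{"api": "step_arm", "payload": {"motion": [{"dp":[50,0,10],"twist":[0,0,0],"hand":0.4},{"dp":[86,0,40],"twist":[0,0,0],"hand":0.4},{"dp":[86,0,80],"twist":[0,0,0],"hand":0.4},{"dp":[86,0,110],"twist":[0,0,0],"hand":0.4},{"dp":[86,0,119],"twist":[0,0,0],"hand":0.4}]}}

```text
clock: 28.8
tool_pos: [0.4633, 0.3753, 0.0355]
eef_rot: [0.653, 0.654, -0.27, 0.271]
contact_force: [-0.1, -0.5, -0.0]
opening: 0.698
finger_force: 0.0
```

Emit:
{"api": "step_arm", "payload": {"motion": [{"dp":[0,0,0],"twist":[0,0,0],"hand":0.4},{"dp":[0,0,0],"twist":[0,0,0],"hand":-0.4},{"dp":[0,0,0],"twist":[0,0,0],"hand":-0.4},{"dp":[0,0,0],"twist":[0,0,0],"hand":-0.4},{"dp":[0,0,0],"twist":[0,0,0],"hand":-0.4}], "force": 25}}

```text
clock: 29.42
tool_pos: [0.4619, 0.3798, 0.0352]
eef_rot: [0.652, 0.656, -0.269, 0.271]
contact_force: [-0.2, 3.7, 5.4]
opening: 0.499
finger_force: 25.0
```

```bash
cat >> h.py <<'E'
PEGS=[(.6163,.3067),(.6087,.2304),(.6016,.1546),(.5946,.0785)]
E
python3 - <<'E'
from h import *
st=r.get_state();p=st['tool_pos']+.003*ZT;print(st['tool_pos'],st['q'].round(2),st['opening'],'grasp',p)
# cup frame: closed end y=.3625+.035, u offset = z-.026 ; at place
s=.3975-p[1];u=p[2]-.026;dx=p[0]-.460
print('s,u,dx',s,u,dx)
for k in range(4):
    # spun: after 180 about tool z, cup x offset flips
    g=np.array([PEGS[k][0]-dx*-1,PEGS[k][1]+u,.024+.070-s]);print(k,(g-.003*ZT).round(4))
E
```

```text
[0.46188736 0.37976796 0.03518531] [-0.91  1.26 -0.15  1.21  0.54  1.43 -1.29] 0.49941350659255074 grasp [0.46188736 0.37764664 0.03306399]
s,u,dx 0.019853364784344907 0.0070639940053340115 0.001887358356670199
0 [0.6182 0.3159 0.0763]
1 [0.6106 0.2396 0.0763]
2 [0.6035 0.1638 0.0763]
3 [0.5965 0.0877 0.0763]
```

Gripped at 45° (s = 20 mm). Lift, spin 180°, and carry towards the -y end peg.

Emit:
{"api": "step_arm", "payload": {"motion": [{"dp":[-30,0,-30],"twist":[0,0,0],"hand":-0.4},{"dp":[-65,0,-65],"twist":[0,0,0],"hand":-0.4},{"dp":[-100,0,-100],"twist":[0,0,-0.18],"hand":-0.4},{"dp":[-130,0,-130],"twist":[0,0,-0.36],"hand":-0.4},{"dp":[-150,0,-150],"twist":[0,0,-0.54],"hand":-0.4}]}}

```text
clock: 30.05
tool_pos: [0.462, 0.3785, 0.2483]
eef_rot: [0.451, 0.807, -0.332, 0.189]
contact_force: [0.4, 0.7, -0.6]
opening: 0.497
finger_force: 25.0
```

Emit:
{"api": "step_arm", "payload": {"motion": [{"dp":[0,0,0],"twist":[0,0,-0.18],"hand":-0.4},{"dp":[0,0,0],"twist":[0,0,-0.36],"hand":-0.4},{"dp":[0,0,0],"twist":[0,0,-0.54],"hand":-0.4},{"dp":[0,0,0],"twist":[0,0,-0.72],"hand":-0.4},{"dp":[0,0,0],"twist":[0,0,-0.9],"hand":-0.4}]}}

```text
clock: 30.68
tool_pos: [0.4618, 0.3781, 0.246]
eef_rot: [0.055, 0.922, -0.382, 0.025]
contact_force: [0.2, -0.5, -1.5]
opening: 0.503
finger_force: 25.0
```

Emit:
{"api": "step_arm", "payload": {"motion": [{"dp":[0,0,0],"twist":[0,0,-0.18],"hand":-0.4},{"dp":[0,0,0],"twist":[0,0,-0.36],"hand":-0.4},{"dp":[0,0,0],"twist":[0,0,-0.54],"hand":-0.4},{"dp":[0,0,0],"twist":[0,0,-0.72],"hand":-0.4},{"dp":[0,0,0],"twist":[0,0,-0.9],"hand":-0.4}]}}

```text
clock: 31.3
tool_pos: [0.4619, 0.3781, 0.246]
eef_rot: [-0.352, 0.854, -0.355, -0.144]
contact_force: [-0.6, 0.7, -0.5]
opening: 0.499
finger_force: 25.0
```

Emit:
{"api": "step_arm", "payload": {"motion": [{"dp":[0,0,0],"twist":[0,0,-0.18],"hand":-0.4},{"dp":[0,0,0],"twist":[0,0,-0.36],"hand":-0.4},{"dp":[0,0,0],"twist":[0,0,-0.54],"hand":-0.4},{"dp":[0,0,0],"twist":[0,0,-0.72],"hand":-0.4},{"dp":[0,0,0],"twist":[0,0,-0.8],"hand":-0.4}]}}

```text
clock: 31.92
tool_pos: [0.462, 0.378, 0.2458]
eef_rot: [0.656, -0.651, 0.271, 0.27]
contact_force: [0.1, 0.7, -0.6]
opening: 0.497
finger_force: 25.0
```

```bash
python3 - <<'E'
from h import *
st=r.get_state();print(st['tool_pos'],st['q'].round(2),st['opening'],st['finger_force']);print(plan([.5946,.0877,.18],SPUN))
E
```

```text
[0.46196992 0.37804407 0.24577548] [-0.62  1.11 -0.9   1.18  0.9   2.    1.65] 0.4966649163636495 24.999600165174343
(array([ 159.5, -130.7,  252.4]), array([-0.004, -0.   ,  0.006]))
```

Emit:
{"api": "step_arm", "payload": {"motion": [{"dp":[27,-22,42],"twist":[0,0,0],"hand":-0.4},{"dp":[54,-44,84],"twist":[0,0,0],"hand":-0.4},{"dp":[80,-65,126],"twist":[0,0,0],"hand":-0.4},{"dp":[107,-87,169],"twist":[0,0,0],"hand":-0.4},{"dp":[130,-107,206],"twist":[0,0,0],"hand":-0.4}]}}

```text
clock: 32.55
tool_pos: [0.5707, 0.1387, 0.192]
eef_rot: [0.654, -0.652, 0.272, 0.27]
contact_force: [0.5, 0.1, -1.3]
opening: 0.498
finger_force: 25.0
```

Emit:
{"api": "step_arm", "payload": {"motion": [{"dp":[29,-24,46],"twist":[0,0,0],"hand":-0.4},{"dp":[29,-24,46],"twist":[0,0,0],"hand":-0.4},{"dp":[29,-24,46],"twist":[0,0,0],"hand":-0.4}]}}

```text
clock: 32.92
tool_pos: [0.594, 0.0887, 0.1805]
eef_rot: [0.655, -0.652, 0.271, 0.27]
contact_force: [-0.7, 0.9, 0.1]
opening: 0.498
finger_force: 25.0
```

```bash
python3 - <<'E'
from h import *
st=r.get_state();print(st['tool_pos'],st['q'].round(2),st['opening'],st['finger_force']);print(plan([.5946,.0877,.0763],SPUN))
s=snap('scene');a=cv2.cvtColor(s['pixels'],cv2.COLOR_RGB2BGR);u,v=[int(x) for x in proj(s,np.array([.59,.08,.1]))];print(u,v)
cv2.imwrite('pics/s2.png',cv2.resize(a[max(0,v-90):v+90,u-110:u+110],None,fx=3,fy=3,interpolation=cv2.INTER_CUBIC))
E
```

```text
[0.59395536 0.08866837 0.18046596] [-0.13  1.09 -0.85  1.53  1.15  1.73  1.82] 0.4977952534104645 25.000041393795982
(array([-72.9,  -0.6,  74.4]), array([-0.003,  0.001,  0.003]))
375 261
```

View pics/s2.png

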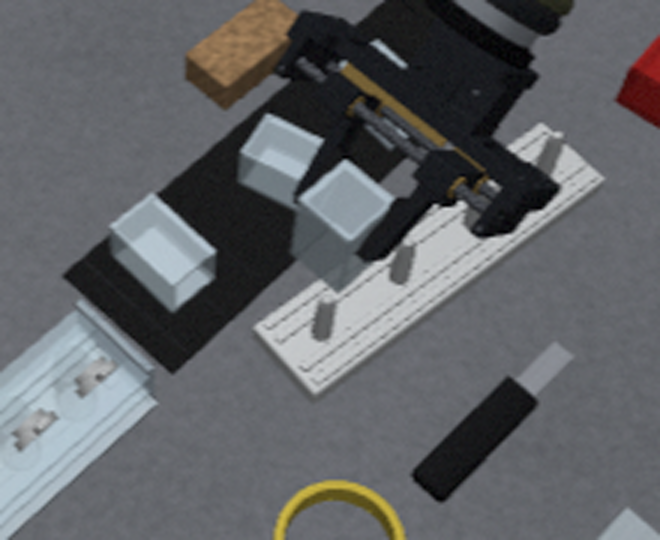

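```bash
python3 - <<'E'
from h import *
s=snap('scene');c=cloud(s)
for x in (.575,.585,.594,.603,.612):
    print([ (lambda uv:c[int(round(uv[1])),int(round(uv[0])),2].round(3))(proj(s,np.array([x,y,.198]))) for y in (.06,.068,.078,.088,.096)])
# lying cup D end faces: look at +x end centre rays
for p in ([.504,.036,.026],[.504,.046,.026],[.504,.026,.026],[.504,.036,.036]):
    u,v=proj(s,np.array(p));print(p,c[int(round(v)),int(round(u))].round(3))
E
```

```text
[np.float64(0.197), np.float64(0.198), np.float64(0.196), np.float64(0.194), np.float64(0.197)]
[np.float64(0.199), np.float64(0.199), np.float64(0.197), np.float64(0.199), np.float64(0.198)]
[np.float64(0.195), np.float64(0.196), np.float64(0.199), np.float64(0.198), np.float64(0.197)]
[np.float64(0.197), np.float64(0.198), np.float64(0.198), np.float64(0.199), np.float64(0.196)]
[np.float64(0.197), np.float64(0.199), np.float64(0.199), np.float64(0.197), np.float64(0.199)]
[0.504, 0.036, 0.026] [0.497 0.044 0.005]
[0.504, 0.046, 0.026] [0.499 0.051 0.013]
[0.504, 0.026, 0.026] [0.496 0.032 0.008]
[0.504, 0.036, 0.036] [0.492 0.048 0.008]
```

Depth confirms the held cup's top is flat and closed (z = 0.198), with its mouth down over the peg. Lowering it.

Emit:
{"api": "step_arm", "payload": {"motion": [{"dp":[-20,-1,21],"twist":[0,0,0],"hand":-0.4},{"dp":[-40,-1,41],"twist":[0,0,0],"hand":-0.4},{"dp":[-58,-1,59],"twist":[0,0,0],"hand":-0.4},{"dp":[-68,-1,69],"twist":[0,0,0],"hand":-0.4},{"dp":[-73,-1,74],"twist":[0,0,0],"hand":-0.4}]}}

```text
clock: 33.65
tool_pos: [0.5951, 0.0881, 0.0773]
eef_rot: [0.655, -0.651, 0.272, 0.27]
contact_force: [-5.2, 5.9, 23.8]
opening: 0.494
finger_force: 25.0
```

Emit:
{"api": "step_arm", "payload": {"motion": [{"dp":[0,0,0],"twist":[0,0,0],"hand":-0.4}]}}

```text
clock: 33.78
tool_pos: [0.5955, 0.0884, 0.0775]
eef_rot: [0.655, -0.652, 0.272, 0.269]
contact_force: [-0.4, 0.5, -0.9]
opening: 0.495
finger_force: 25.0
```

Emit:
{"api": "step_arm", "payload": {"motion": [{"dp":[0,0,0],"twist":[0,0,0],"hand":0.3},{"dp":[0,0,0],"twist":[0,0,0],"hand":0.3},{"dp":[0,0,0],"twist":[0,0,0],"hand":0.3},{"dp":[0,0,-30],"twist":[0,0,0],"hand":0.3},{"dp":[0,0,-80],"twist":[0,0,0],"hand":0.3}]}}

```text
clock: 34.4
tool_pos: [0.5949, 0.1448, 0.1346]
eef_rot: [0.654, -0.652, 0.271, 0.27]
contact_force: [1.3, 0.1, 0.6]
opening: 0.65
finger_force: 0.0
```

Emit:
{"api": "step_arm", "payload": {"motion": [{"dp":[40,0,-40],"twist":[0,0,0],"hand":0.5},{"dp":[60,0,-80],"twist":[0,0,0],"hand":0.5},{"dp":[60,0,-80],"twist":[0,0,0],"hand":0.5}]}}

```text
clock: 34.78
tool_pos: [0.5951, 0.163, 0.2372]
eef_rot: [0.656, -0.653, 0.271, 0.265]
contact_force: [0.2, -0.9, -0.6]
opening: 0.747
finger_force: 0.0
```

```bash
python3 - <<'E'
from h import *
st=r.get_state();print(st['tool_pos'],st['q'].round(2));print(plan([.4825,.2695,.26],yq(175.7)))
s=snap('scene');c=cloud(s)
m=(c[...,2]>.085)&(c[...,2]<.11)&(abs(c[...,0]-.595)<.05)&(abs(c[...,1]-.08)<.05);p=c[m]
print('cup top',len(p),np.percentile(p[:,2],[5,50,95]).round(4),cv2.minAreaRect((p[:,:2]*1000).astype(np.float32)))
print(cups(s,c))
E
```

```text
[0.59505965 0.16295438 0.23722645] [-0.24  1.05 -0.87  1.38  1.09  1.84  1.88]
(array([-60. , 111.6, -92.1]), array([-0.645, -0.584,  1.558]))
cup top 446 [0.0888 0.0943 0.0968] ((593.2799072265625, 79.67115783691406), (46.051544189453125, 45.49766540527344), 88.62730407714844)
[(0.4812, 0.2682, -3.4, 73, 48), (0.4795, 0.1622, 16.3, 70, 47), (0.4679, 0.0336, 0.1, 72, 46)]
```

First cup is seated: its top is at 0.094 m, centred on the peg. Next is cup B.

Emit:
{"api": "step_arm", "payload": {"motion": [{"dp":[-12,22,-18],"twist":[-0.064,-0.058,0.156],"hand":0.5},{"dp":[-24,45,-37],"twist":[-0.129,-0.117,0.312],"hand":0.5},{"dp":[-36,67,-55],"twist":[-0.193,-0.175,0.467],"hand":0.5},{"dp":[-48,89,-74],"twist":[-0.258,-0.234,0.623],"hand":0.5},{"dp":[-60,112,-92],"twist":[-0.322,-0.292,0.779],"hand":0.5}]}}

```text
clock: 35.45
tool_pos: [0.4813, 0.2661, 0.2543]
eef_rot: [-0.339, 0.916, -0.152, -0.151]
contact_force: [0.1, 0.2, -0.5]
opening: 0.752
finger_force: 0.0
```

Emit:
{"api": "step_arm", "payload": {"motion": [{"dp":[0,0,0],"twist":[-0.064,-0.058,0.156],"hand":0.5},{"dp":[0,0,0],"twist":[-0.129,-0.117,0.312],"hand":0.5},{"dp":[0,0,0],"twist":[-0.193,-0.175,0.467],"hand":0.5},{"dp":[0,0,0],"twist":[-0.258,-0.234,0.623],"hand":0.5},{"dp":[0,0,0],"twist":[-0.322,-0.292,0.779],"hand":0.5}]}}

```text
clock: 36.08
tool_pos: [0.482, 0.2649, 0.2542]
eef_rot: [0.041, 0.999, -0.003, -0.003]
contact_force: [0.8, -0.2, -0.0]
opening: 0.749
finger_force: 0.0
```

Emit:
{"api": "step_arm", "payload": {"motion": [{"dp":[0,0,0],"twist":[0,0,0],"hand":0.5}]}}

```text
clock: 36.2
tool_pos: [0.4814, 0.2639, 0.2547]
eef_rot: [0.038, 0.999, -0.005, -0.003]
contact_force: [0.5, -0.6, 0.1]
opening: 0.75
finger_force: 0.0
```

```bash
python3 - <<'E'
from h import *
s=snap('wrist');print(cups(s,cloud(s)))
st=r.get_state();print(st['tool_pos'],st['q'].round(2));print(plan([.4825,.2695,.033],yq(175.7)))
E
```

```text
[(0.4801, 0.1626, 16.5, 70, 45), (0.4821, 0.2692, -4.0, 70, 44), (0.4686, 0.0345, -0.0, 70, 46)]
[0.48194539 0.26477038 0.25474598] [-0.11  0.72 -0.84  1.77  0.64  0.96  0.28]
(array([ -1.6,   6.9, 221.7]), array([-0.01 , -0.006,  0.001]))
```

Emit:
{"api": "step_arm", "payload": {"motion": [{"dp":[-2,6,60],"twist":[-0.01,-0.006,0],"hand":0.5},{"dp":[-2,6,120],"twist":[-0.01,-0.006,0],"hand":0.5},{"dp":[-2,7,175],"twist":[-0.01,-0.006,0],"hand":0.5},{"dp":[-2,7,205],"twist":[-0.01,-0.006,0],"hand":0.5},{"dp":[-2,7,221],"twist":[-0.01,-0.006,0],"hand":0.5}], "force": 20}}

```text
clock: 36.88
tool_pos: [0.4832, 0.271, 0.0316]
eef_rot: [0.037, 0.999, 0.0, -0.0]
contact_force: [1.0, 1.3, 0.2]
opening: 0.748
finger_force: 0.0
```

Emit:
{"api": "step_arm", "payload": {"motion": [{"dp":[0,0,0],"twist":[0,0,0],"hand":0.5},{"dp":[0,0,0],"twist":[0,0,0],"hand":-0.4},{"dp":[0,0,0],"twist":[0,0,0],"hand":-0.4},{"dp":[0,0,0],"twist":[0,0,0],"hand":-0.4},{"dp":[0,0,0],"twist":[0,0,0],"hand":-0.4}]}}

```text
clock: 37.5
tool_pos: [0.4844, 0.2708, 0.0351]
eef_rot: [0.039, 0.999, 0.002, 0.002]
contact_force: [-0.2, -1.0, 6.0]
opening: 0.502
finger_force: 20.0
```

Emit:
{"api": "step_arm", "payload": {"motion": [{"dp":[0,0,-30],"twist":[0,0,0],"hand":-0.4},{"dp":[7,20,-60],"twist":[0,0,0.18],"hand":-0.4},{"dp":[14,44,-60],"twist":[0,0,0.36],"hand":-0.4},{"dp":[21,68,-60],"twist":[0,0,0.54],"hand":-0.4},{"dp":[27,91,-60],"twist":[0,0,0.72],"hand":-0.4}]}}

```text
clock: 38.12
tool_pos: [0.4635, 0.3641, 0.0945]
eef_rot: [0.391, 0.92, 0.002, 0.0]
contact_force: [-0.4, -0.6, -0.6]
opening: 0.496
finger_force: 20.0
```

Emit:
{"api": "step_arm", "payload": {"motion": [{"dp":[0,0,0],"twist":[0,0,0.18],"hand":-0.4},{"dp":[0,0,0],"twist":[0,0,0.36],"hand":-0.4},{"dp":[0,0,0],"twist":[0,0,0.54],"hand":-0.4},{"dp":[0,0,0],"twist":[0,0,0.72],"hand":-0.4},{"dp":[0,0,0],"twist":[0,0,0.78],"hand":-0.4}]}}

```text
clock: 38.75
tool_pos: [0.4635, 0.3634, 0.0944]
eef_rot: [0.71, 0.704, 0.001, -0.0]
contact_force: [-0.3, -0.0, 0.3]
opening: 0.495
finger_force: 20.0
```

```bash
python3 - <<'E'
from h import *
st=r.get_state();print(st['tool_pos'],st['q'].round(2),st['opening'],st['finger_force']);print(plan([.462,.362,.034],yq(90)))
E
```

```text
[0.46354094 0.36342457 0.09444155] [-0.58  0.89 -0.28  1.8   0.45  0.52 -1.17] 0.4953176401228414 19.999092151410878
(array([-1.6, -1.6, 60.4]), array([ 0.002, -0.002, -0.009]))
```

Same put-down, untilt and regrasp numbers as for cup A.

Emit:
{"api": "step_arm", "payload": {"motion": [{"dp":[-2,-2,30],"twist":[0,0,0],"hand":-0.4},{"dp":[-2,-2,55],"twist":[0,0,0],"hand":-0.4},{"dp":[-2,-2,60],"twist":[0,0,0],"hand":-0.4},{"dp":[-2,-2,60],"twist":[0,0,0],"hand":-0.4},{"dp":[-2,-2,60],"twist":[0,0,0],"hand":0.4}]}}

```text
clock: 39.38
tool_pos: [0.462, 0.3617, 0.0346]
eef_rot: [0.709, 0.705, 0.002, -0.0]
contact_force: [0.5, -0.5, 0.5]
opening: 0.586
finger_force: 0.0
```

Emit:
{"api": "step_arm", "payload": {"motion": [{"dp":[0,0,0],"twist":[0,0,0],"hand":0.4},{"dp":[0,0,0],"twist":[0,0,0],"hand":0.4},{"dp":[0,0,-50],"twist":[0,0,0],"hand":0.4},{"dp":[0,0,-110],"twist":[0,0,0],"hand":0.4},{"dp":[0,0,-150],"twist":[0,-0.1,0],"hand":0.4}]}}

```text
clock: 40.0
tool_pos: [0.4628, 0.3587, 0.1868]
eef_rot: [0.71, 0.703, -0.035, 0.036]
contact_force: [0.2, -0.4, -1.4]
opening: 0.704
finger_force: 0.0
```

Emit:
{"api": "step_arm", "payload": {"motion": [{"dp":[10,0,0],"twist":[0,-0.18,0],"hand":0.4},{"dp":[20,0,0],"twist":[0,-0.36,0],"hand":0.4},{"dp":[30,0,0],"twist":[0,-0.54,0],"hand":0.4},{"dp":[40,0,0],"twist":[0,-0.685,0],"hand":0.4},{"dp":[40,0,0],"twist":[0,-0.685,0],"hand":0.4}]}}

```text
clock: 40.62
tool_pos: [0.4594, 0.403, 0.1766]
eef_rot: [0.654, 0.653, -0.271, 0.269]
contact_force: [0.5, 0.0, -0.2]
opening: 0.699
finger_force: 0.0
```

```bash
python3 - <<'E'
from h import *
s=snap('wrist');print(cups(s,cloud(s)))
st=r.get_state();print(st['tool_pos'],st['q'].round(2));print(plan(np.array([.462,.377,.033])-.003*ZT,TILT))
E
```

```text
[(0.4603, 0.3629, 89.7, 72, 44), (0.4804, 0.1631, 16.1, 70, 47), (0.4687, 0.0359, -0.5, 70, 47)]
[0.46102136 0.40141796 0.17861173] [-0.94  1.09 -0.11  1.15  0.47  1.62 -1.19]
(array([ 85.3,   1.1, 117.5]), array([-0.003, -0.003, -0.003]))
```

Emit:
{"api": "step_arm", "payload": {"motion": [{"dp":[50,0,10],"twist":[0,0,0],"hand":0.4},{"dp":[86,0,40],"twist":[0,0,0],"hand":0.4},{"dp":[86,0,80],"twist":[0,0,0],"hand":0.4},{"dp":[86,0,108],"twist":[0,0,0],"hand":0.4},{"dp":[86,0,118],"twist":[0,0,0],"hand":0.4}]}}

```text
clock: 41.3
tool_pos: [0.4634, 0.3757, 0.0371]
eef_rot: [0.657, 0.65, -0.27, 0.269]
contact_force: [0.8, 0.4, -0.2]
opening: 0.706
finger_force: 0.0
```

Emit:
{"api": "step_arm", "payload": {"motion": [{"dp":[0,0,0],"twist":[0,0,0],"hand":0.4},{"dp":[0,0,0],"twist":[0,0,0],"hand":-0.4},{"dp":[0,0,0],"twist":[0,0,0],"hand":-0.4},{"dp":[0,0,0],"twist":[0,0,0],"hand":-0.4},{"dp":[0,0,0],"twist":[0,0,0],"hand":-0.4}], "force": 25}}

```text
clock: 41.92
tool_pos: [0.4621, 0.3799, 0.0367]
eef_rot: [0.656, 0.652, -0.269, 0.269]
contact_force: [-1.2, 3.9, 5.9]
opening: 0.494
finger_force: 25.0
```

Emit:
{"api": "step_arm", "payload": {"motion": [{"dp":[-30,0,-30],"twist":[0,0,0],"hand":-0.4},{"dp":[-65,0,-65],"twist":[0,0,0],"hand":-0.4},{"dp":[-100,0,-100],"twist":[0,0,-0.18],"hand":-0.4},{"dp":[-130,0,-130],"twist":[0,0,-0.36],"hand":-0.4},{"dp":[-150,0,-150],"twist":[0,0,-0.54],"hand":-0.4}]}}

```text
clock: 42.55
tool_pos: [0.4618, 0.3781, 0.2499]
eef_rot: [0.456, 0.804, -0.332, 0.187]
contact_force: [-0.6, 0.3, -0.2]
opening: 0.499
finger_force: 25.0
```

Emit:
{"api": "step_arm", "payload": {"motion": [{"dp":[0,0,0],"twist":[0,0,-0.18],"hand":-0.4},{"dp":[0,0,0],"twist":[0,0,-0.36],"hand":-0.4},{"dp":[0,0,0],"twist":[0,0,-0.54],"hand":-0.4},{"dp":[0,0,0],"twist":[0,0,-0.72],"hand":-0.4},{"dp":[0,0,0],"twist":[0,0,-0.9],"hand":-0.4}]}}

```text
clock: 43.18
tool_pos: [0.4616, 0.3777, 0.2475]
eef_rot: [0.061, 0.922, -0.381, 0.023]
contact_force: [-0.2, -0.5, -0.3]
opening: 0.495
finger_force: 25.0
```

Emit:
{"api": "step_arm", "payload": {"motion": [{"dp":[0,0,0],"twist":[0,0,-0.18],"hand":-0.4},{"dp":[0,0,0],"twist":[0,0,-0.36],"hand":-0.4},{"dp":[0,0,0],"twist":[0,0,-0.54],"hand":-0.4},{"dp":[0,0,0],"twist":[0,0,-0.72],"hand":-0.4},{"dp":[0,0,0],"twist":[0,0,-0.9],"hand":-0.4}]}}

```text
clock: 43.8
tool_pos: [0.4617, 0.3777, 0.2475]
eef_rot: [-0.346, 0.857, -0.353, -0.145]
contact_force: [-0.3, -0.0, -0.2]
opening: 0.499
finger_force: 25.0
```

Emit:
{"api": "step_arm", "payload": {"motion": [{"dp":[0,0,0],"twist":[0,0,-0.18],"hand":-0.4},{"dp":[0,0,0],"twist":[0,0,-0.36],"hand":-0.4},{"dp":[0,0,0],"twist":[0,0,-0.54],"hand":-0.4},{"dp":[0,0,0],"twist":[0,0,-0.72],"hand":-0.4},{"dp":[0,0,0],"twist":[0,0,-0.8],"hand":-0.4}]}}

```text
clock: 44.42
tool_pos: [0.4617, 0.3777, 0.2473]
eef_rot: [-0.652, 0.655, -0.269, -0.271]
contact_force: [-0.1, -0.2, -0.7]
opening: 0.495
finger_force: 25.0
```

```bash
python3 - <<'E'
from h import *
st=r.get_state();print(st['tool_pos'],st['q'].round(2),st['opening'],st['finger_force']);print(plan([.6016,.1636,.19],SPUN))
E
```

```text
[0.4617209  0.37768015 0.24732817] [-0.63  1.1  -0.87  1.18  0.88  1.99  1.65] 0.4948316599421824 24.999511553614866
(array([ 110.7, -141. ,  191.1]), array([ 0.004,  0.002, -0.003]))
```

Emit:
{"api": "step_arm", "payload": {"motion": [{"dp":[22,-28,38],"twist":[0,0,0],"hand":-0.4},{"dp":[44,-56,76],"twist":[0,0,0],"hand":-0.4},{"dp":[66,-85,115],"twist":[0,0,0],"hand":-0.4},{"dp":[88,-113,153],"twist":[0,0,0],"hand":-0.4},{"dp":[111,-141,191],"twist":[0,0,0],"hand":-0.4}]}}

```text
clock: 45.05
tool_pos: [0.6019, 0.1618, 0.1903]
eef_rot: [-0.651, 0.656, -0.27, -0.27]
contact_force: [1.9, 0.3, -1.7]
opening: 0.497
finger_force: 25.0
```

Emit:
{"api": "step_arm", "payload": {"motion": [{"dp":[0,0,0],"twist":[0,0,0],"hand":-0.4}]}}

```text
clock: 45.18
tool_pos: [0.603, 0.1574, 0.1901]
eef_rot: [-0.647, 0.658, -0.27, -0.273]
contact_force: [-1.0, 0.6, -0.7]
opening: 0.494
finger_force: 25.0
```

```bash
cat >> h.py <<'E'
def held(peg):
    "fit of the held cup's flat top from the scene camera, and the move down onto the peg"
    st=r.get_state();t=st['tool_pos'];s=snap('scene');c=cloud(s)
    hsv=cv2.cvtColor(s['pixels'],cv2.COLOR_RGB2HSV)
    m=(abs(c[...,2]-t[2]-.018)<.012)&(abs(c[...,0]-t[0])<.04)&(abs(c[...,1]-t[1]+.009)<.04)&(hsv[...,2]>90)
    p=c[m];z=np.median(p[:,2]);p=p[abs(p[:,2]-z)<.005]
    (x,y),wh,a=cv2.minAreaRect((p[:,:2]*1000).astype(np.float32))
    print('q',st['q'].round(2),'open',round(st['opening'],3),'top',round(z,4),'centre',round(x/1000,4),round(y/1000,4),np.round(wh,1),round(a,1),len(p))
    A=np.c_[p[:,:2],np.ones(len(p))];print('slope',np.linalg.lstsq(A,p[:,2],rcond=None)[0][:2].round(3))
    print('off',(x/1000-t[0]).round(4),(y/1000-t[1]).round(4),'tool',t.round(4))
    d=np.array([PEGS[peg][0]-x/1000,PEGS[peg][1]-y/1000,.094-z]);print('world move',d.round(4),'tool',(R.from_quat(st['eef_rot']).inv().apply(d)*1000).round(1))
E
python3 -c "
from h import *
held(2)"
```

```text
q [-0.25  1.11 -0.82  1.36  1.1   1.79  1.85] open 0.494 top 0.2072 centre 0.6093 0.1536 [63.3 60.1] 0.1 470
slope [-0.004  0.017]
off 0.0063 -0.0038 tool [0.603  0.1574 0.1901]
world move [-0.0077  0.001  -0.1132] tool [-80.9   8.1  79.2]
```

Emit:
{"api": "step_arm", "payload": {"motion": [{"dp":[0,0,0],"twist":[0,0,0],"hand":-0.4},{"dp":[0,0,0],"twist":[0,0,0],"hand":-0.4}]}}

```text
clock: 45.48
tool_pos: [0.6005, 0.1655, 0.1914]
eef_rot: [-0.652, 0.656, -0.269, -0.269]
contact_force: [-0.3, 0.4, -0.0]
opening: 0.497
finger_force: 25.0
```

```bash
sed -i 's/\[p\[:,:2\]\*1000\]/&/; s/p=p\[abs(p\[:,2\]-z)<.005\]/p=p[(abs(p[:,2]-z)<.005)\&(np.hypot(*(p[:,:2]-np.median(p[:,:2],0)).T)<.033)]/' h.py; python3 -c "
from h import *
held(2)
print(plan([.6016,.1636,.0763],SPUN))"
```

```text
q [-0.26  1.11 -0.82  1.36  1.1   1.79  1.85] open 0.497 top 0.2084 centre 0.5977 0.1555 [46.4 47.6] 0.3 465
slope [0.001 0.022]
off -0.0028 -0.01 tool [0.6005 0.1655 0.1914]
world move [ 0.0039 -0.0009 -0.1144] tool [-79.9  -3.6  81.9]
(array([-79.9,  -0.7,  82.9]), array([ 0.002,  0.004, -0.005]))
```

Cup is square and flat-topped over peg 2. Lower, release, back off.

Emit:
{"api": "step_arm", "payload": {"motion": [{"dp":[-22,-2,23],"twist":[0,0,0],"hand":-0.4},{"dp":[-44,-2,45],"twist":[0,0,0],"hand":-0.4},{"dp":[-64,-2,65],"twist":[0,0,0],"hand":-0.4},{"dp":[-75,-2,76],"twist":[0,0,0],"hand":-0.4},{"dp":[-80,-2,81],"twist":[0,0,0],"hand":-0.4}]}}

```text
clock: 46.15
tool_pos: [0.6032, 0.1637, 0.0771]
eef_rot: [-0.651, 0.656, -0.27, -0.27]
contact_force: [-1.8, 7.9, 16.3]
opening: 0.498
finger_force: 25.0
```

Emit:
{"api": "step_arm", "payload": {"motion": [{"dp":[0,0,0],"twist":[0,0,0],"hand":-0.4}]}}

```text
clock: 46.28
tool_pos: [0.6036, 0.164, 0.078]
eef_rot: [-0.651, 0.657, -0.27, -0.269]
contact_force: [0.2, -0.2, -0.6]
opening: 0.502
finger_force: 25.0
```

Emit:
{"api": "step_arm", "payload": {"motion": [{"dp":[0,0,0],"twist":[0,0,0],"hand":0.3},{"dp":[0,0,0],"twist":[0,0,0],"hand":0.3},{"dp":[0,0,0],"twist":[0,0,0],"hand":0.3},{"dp":[0,0,-30],"twist":[0,0,0],"hand":0.3},{"dp":[0,0,-80],"twist":[0,0,0],"hand":0.3}]}}

```text
clock: 46.9
tool_pos: [0.6039, 0.2181, 0.134]
eef_rot: [-0.65, 0.656, -0.27, -0.272]
contact_force: [0.9, 0.1, 0.9]
opening: 0.654
finger_force: 0.0
```

Emit:
{"api": "step_arm", "payload": {"motion": [{"dp":[40,0,-40],"twist":[0,0,0],"hand":0.5},{"dp":[60,0,-80],"twist":[0,0,0],"hand":0.5},{"dp":[60,0,-80],"twist":[0,0,0],"hand":0.5}]}}

```text
clock: 47.28
tool_pos: [0.6039, 0.2359, 0.2369]
eef_rot: [-0.651, 0.658, -0.269, -0.266]
contact_force: [0.6, 0.3, -0.3]
opening: 0.746
finger_force: 0.0
```

```bash
cat >> h.py <<'E'
def tops():
    s=snap('scene');c=cloud(s)
    for k,(x,y) in enumerate(PEGS):
        m=(c[...,2]>.085)&(c[...,2]<.11)&(abs(c[...,0]-x)<.035)&(abs(c[...,1]-y)<.035);p=c[m]
        if len(p)>150: print('peg',k,len(p),np.median(p[:,2]).round(4),cv2.minAreaRect((p[:,:2]*1000).astype(np.float32)))
    print(cups(s,c))
E
python3 - <<'E'
from h import *
tops();st=r.get_state();print(st['tool_pos'],st['q'].round(2));print(plan([.4803,.163,.26],yq(196.2)))
E
```

```text
peg 2 421 0.0942 ((601.2338256835938, 153.9000244140625), (46.43600845336914, 45.55124282836914), 89.19108581542969)
peg 3 448 0.0943 ((592.8616333007812, 79.34684753417969), (45.9031982421875, 46.16205978393555), 89.73435974121094)
[(0.479, 0.1622, 15.7, 71, 49), (0.5175, 0.0441, -3.9, 71, 45)]
[0.60367203 0.23454559 0.23470642] [-0.37  1.1  -0.83  1.18  1.06  1.91  1.92]
(array([ 69.7, 122.8,  32.5]), array([-0.502, -0.665,  1.21 ]))
```

Peg 2 is seated. Cup D has been knocked to (0.5175, 0.044), still on its side. Next is cup C.

Emit:
{"api": "step_arm", "payload": {"motion": [{"dp":[14,25,6],"twist":[-0.06,-0.08,0.145],"hand":0.5},{"dp":[28,49,13],"twist":[-0.12,-0.16,0.29],"hand":0.5},{"dp":[42,74,19],"twist":[-0.18,-0.239,0.436],"hand":0.5},{"dp":[56,98,26],"twist":[-0.241,-0.319,0.581],"hand":0.5},{"dp":[70,123,32],"twist":[-0.301,-0.399,0.726],"hand":0.5}]}}

```text
clock: 47.95
tool_pos: [0.479, 0.1606, 0.2583]
eef_rot: [-0.368, 0.915, -0.116, -0.118]
contact_force: [1.2, -1.2, -0.6]
opening: 0.753
finger_force: 0.0
```

Emit:
{"api": "step_arm", "payload": {"motion": [{"dp":[0,0,0],"twist":[-0.06,-0.08,0.145],"hand":0.5},{"dp":[0,0,0],"twist":[-0.12,-0.16,0.29],"hand":0.5},{"dp":[0,0,0],"twist":[-0.201,-0.266,0.484],"hand":0.5},{"dp":[0,0,0],"twist":[-0.201,-0.266,0.484],"hand":0.5},{"dp":[0,0,0],"twist":[-0.201,-0.266,0.484],"hand":0.5}]}}

```text
clock: 48.58
tool_pos: [0.4793, 0.1606, 0.2586]
eef_rot: [-0.14, 0.99, -0.002, -0.003]
contact_force: [-0.5, 0.0, 0.1]
opening: 0.747
finger_force: 0.0
```

```bash
python3 - <<'E'
from h import *
s=snap('wrist');print(cups(s,cloud(s)))
st=r.get_state();print(st['tool_pos'],st['q'].round(2));print(plan([.4803,.163,.033],yq(196.3)))
E
```

```text
[(0.5186, 0.0447, -2.8, 71, 45), (0.4802, 0.1625, 16.3, 70, 44)]
[0.47958872 0.16134151 0.25874771] [ 0.15  0.69 -0.96  1.9   0.7   0.94  0.71]
(array([ -2.3,   2. , 225.7]), array([-0.002, -0.005, -0.002]))
```

Emit:
{"api": "step_arm", "payload": {"motion": [{"dp":[-2,2,60],"twist":[0,-0.005,0],"hand":0.5},{"dp":[-2,2,120],"twist":[0,-0.005,0],"hand":0.5},{"dp":[-2,2,180],"twist":[0,-0.005,0],"hand":0.5},{"dp":[-2,2,208],"twist":[0,-0.005,0],"hand":0.5},{"dp":[-2,2,225],"twist":[0,-0.005,0],"hand":0.5}], "force": 20}}

```text
clock: 49.25
tool_pos: [0.4799, 0.1643, 0.032]
eef_rot: [-0.141, 0.99, -0.001, -0.0]
contact_force: [0.2, 0.5, -0.6]
opening: 0.752
finger_force: 0.0
```

Emit:
{"api": "step_arm", "payload": {"motion": [{"dp":[0,0,0],"twist":[0,0,0],"hand":0.5},{"dp":[0,0,0],"twist":[0,0,0],"hand":-0.4},{"dp":[0,0,0],"twist":[0,0,0],"hand":-0.4},{"dp":[0,0,0],"twist":[0,0,0],"hand":-0.4},{"dp":[0,0,0],"twist":[0,0,0],"hand":-0.4}]}}

```text
clock: 49.88
tool_pos: [0.4813, 0.1642, 0.0353]
eef_rot: [-0.141, 0.99, -0.001, 0.002]
contact_force: [-0.1, -0.3, 6.2]
opening: 0.499
finger_force: 20.0
```

Emit:
{"api": "step_arm", "payload": {"motion": [{"dp":[0,0,-30],"twist":[0,0,0],"hand":-0.4},{"dp":[-10,50,-60],"twist":[0,0,0.18],"hand":-0.4},{"dp":[-20,100,-60],"twist":[0,0,0.36],"hand":-0.4},{"dp":[-30,150,-60],"twist":[0,0,0.54],"hand":-0.4},{"dp":[-39,197,-60],"twist":[0,0,0.72],"hand":-0.4}]}}

```text
clock: 50.5
tool_pos: [0.4628, 0.3659, 0.0944]
eef_rot: [0.22, 0.976, -0.0, 0.001]
contact_force: [1.0, -0.7, -0.5]
opening: 0.497
finger_force: 20.0
```

Emit:
{"api": "step_arm", "payload": {"motion": [{"dp":[0,0,0],"twist":[0,0,0.18],"hand":-0.4},{"dp":[0,0,0],"twist":[0,0,0.36],"hand":-0.4},{"dp":[0,0,0],"twist":[0,0,0.54],"hand":-0.4},{"dp":[0,0,0],"twist":[0,0,0.72],"hand":-0.4},{"dp":[0,0,0],"twist":[0,0,0.9],"hand":-0.4}]}}

```text
clock: 51.12
tool_pos: [0.4629, 0.3641, 0.0942]
eef_rot: [0.622, 0.783, 0.0, 0.001]
contact_force: [0.8, 0.3, -1.8]
opening: 0.501
finger_force: 20.0
```

Emit:
{"api": "step_arm", "payload": {"motion": [{"dp":[0,0,0],"twist":[0,0,0.18],"hand":-0.4},{"dp":[0,0,0],"twist":[0,0,0.235],"hand":-0.4},{"dp":[0,0,0],"twist":[0,0,0.235],"hand":-0.4}]}}

```text
clock: 51.5
tool_pos: [0.4629, 0.3642, 0.0942]
eef_rot: [0.707, 0.707, 0.0, 0.001]
contact_force: [0.9, 0.3, -1.3]
opening: 0.499
finger_force: 20.0
```

```bash
python3 - <<'E'
from h import *
st=r.get_state();print(st['tool_pos'],st['q'].round(2),st['opening'],st['finger_force']);print(plan([.462,.362,.034],yq(90)))
E
```

```text
[0.46294101 0.36422199 0.09420564] [-0.57  0.89 -0.3   1.79  0.48  0.53 -1.19] 0.4988083505017677 20.000182514777407
(array([-2.1, -1.1, 60.2]), array([ 0.002,  0.002, -0.001]))
```

Emit:
{"api": "step_arm", "payload": {"motion": [{"dp":[-2,-1,30],"twist":[0,0,0],"hand":-0.4},{"dp":[-2,-1,55],"twist":[0,0,0],"hand":-0.4},{"dp":[-2,-1,60],"twist":[0,0,0],"hand":-0.4},{"dp":[-2,-1,60],"twist":[0,0,0],"hand":-0.4},{"dp":[-2,-1,60],"twist":[0,0,0],"hand":0.4}]}}

```text
clock: 52.12
tool_pos: [0.4624, 0.3624, 0.0346]
eef_rot: [0.708, 0.707, 0.001, 0.001]
contact_force: [0.1, -0.4, -1.0]
opening: 0.586
finger_force: 0.0
```

Emit:
{"api": "step_arm", "payload": {"motion": [{"dp":[0,0,0],"twist":[0,0,0],"hand":0.4},{"dp":[0,0,0],"twist":[0,0,0],"hand":0.4},{"dp":[0,0,-50],"twist":[0,0,0],"hand":0.4},{"dp":[0,0,-110],"twist":[0,0,0],"hand":0.4},{"dp":[0,0,-150],"twist":[0,-0.1,0],"hand":0.4}]}}

```text
clock: 52.75
tool_pos: [0.4632, 0.3601, 0.1868]
eef_rot: [0.708, 0.704, -0.035, 0.038]
contact_force: [1.6, 0.5, -0.5]
opening: 0.699
finger_force: 0.0
```

Emit:
{"api": "step_arm", "payload": {"motion": [{"dp":[10,0,0],"twist":[0,-0.18,0],"hand":0.4},{"dp":[20,0,0],"twist":[0,-0.36,0],"hand":0.4},{"dp":[30,0,0],"twist":[0,-0.54,0],"hand":0.4},{"dp":[40,0,0],"twist":[0,-0.685,0],"hand":0.4},{"dp":[40,0,0],"twist":[0,-0.685,0],"hand":0.4}]}}

```text
clock: 53.38
tool_pos: [0.4597, 0.4043, 0.1765]
eef_rot: [0.652, 0.654, -0.271, 0.271]
contact_force: [-0.0, -0.3, -0.3]
opening: 0.699
finger_force: 0.0
```

```bash
python3 - <<'E'
from h import *
s=snap('wrist');print(cups(s,cloud(s)))
st=r.get_state();print(st['tool_pos'],st['q'].round(2));print(plan(np.array([.462,.377,.033])-.003*ZT,TILT))
E
```

```text
[(0.4606, 0.363, 89.9, 72, 44), (0.5187, 0.0457, -3.4, 70, 46)]
[0.46128395 0.40273275 0.17853243] [-0.93  1.09 -0.13  1.15  0.48  1.63 -1.2 ]
(array([ 84.8,   0.6, 118.1]), array([ 0.001,  0.001, -0.001]))
```

Emit:
{"api": "step_arm", "payload": {"motion": [{"dp":[50,0,10],"twist":[0,0,0],"hand":0.4},{"dp":[86,0,40],"twist":[0,0,0],"hand":0.4},{"dp":[86,0,80],"twist":[0,0,0],"hand":0.4},{"dp":[86,0,108],"twist":[0,0,0],"hand":0.4},{"dp":[86,0,118],"twist":[0,0,0],"hand":0.4}]}}

```text
clock: 54.05
tool_pos: [0.4639, 0.3765, 0.0371]
eef_rot: [0.655, 0.651, -0.271, 0.271]
contact_force: [-0.9, -0.1, 0.9]
opening: 0.701
finger_force: 0.0
```

Emit:
{"api": "step_arm", "payload": {"motion": [{"dp":[0,0,0],"twist":[0,0,0],"hand":0.4},{"dp":[0,0,0],"twist":[0,0,0],"hand":-0.4},{"dp":[0,0,0],"twist":[0,0,0],"hand":-0.4},{"dp":[0,0,0],"twist":[0,0,0],"hand":-0.4},{"dp":[0,0,0],"twist":[0,0,0],"hand":-0.4}], "force": 25}}

```text
clock: 54.68
tool_pos: [0.4625, 0.3807, 0.0367]
eef_rot: [0.654, 0.653, -0.269, 0.271]
contact_force: [-0.1, 3.9, 5.4]
opening: 0.497
finger_force: 25.0
```

Emit:
{"api": "step_arm", "payload": {"motion": [{"dp":[-30,0,-30],"twist":[0,0,0],"hand":-0.4},{"dp":[-65,0,-65],"twist":[0,0,0],"hand":-0.4},{"dp":[-100,0,-100],"twist":[0,0,-0.18],"hand":-0.4},{"dp":[-130,0,-130],"twist":[0,0,-0.36],"hand":-0.4},{"dp":[-150,0,-150],"twist":[0,0,-0.54],"hand":-0.4}]}}

```text
clock: 55.3
tool_pos: [0.4621, 0.3797, 0.2499]
eef_rot: [0.455, 0.804, -0.333, 0.189]
contact_force: [-0.7, 0.2, -1.0]
opening: 0.496
finger_force: 25.0
```

Emit:
{"api": "step_arm", "payload": {"motion": [{"dp":[0,0,0],"twist":[0,0,-0.18],"hand":-0.4},{"dp":[0,0,0],"twist":[0,0,-0.36],"hand":-0.4},{"dp":[0,0,0],"twist":[0,0,-0.54],"hand":-0.4},{"dp":[0,0,0],"twist":[0,0,-0.72],"hand":-0.4},{"dp":[0,0,0],"twist":[0,0,-0.9],"hand":-0.4}]}}

```text
clock: 55.92
tool_pos: [0.4619, 0.3793, 0.2475]
eef_rot: [0.059, 0.922, -0.383, 0.025]
contact_force: [0.8, 0.7, -0.8]
opening: 0.498
finger_force: 25.0
```

Emit:
{"api": "step_arm", "payload": {"motion": [{"dp":[0,0,0],"twist":[0,0,-0.18],"hand":-0.4},{"dp":[0,0,0],"twist":[0,0,-0.36],"hand":-0.4},{"dp":[0,0,0],"twist":[0,0,-0.54],"hand":-0.4},{"dp":[0,0,0],"twist":[0,0,-0.72],"hand":-0.4},{"dp":[0,0,0],"twist":[0,0,-0.9],"hand":-0.4}]}}

```text
clock: 56.55
tool_pos: [0.462, 0.3793, 0.2475]
eef_rot: [-0.348, 0.856, -0.355, -0.144]
contact_force: [0.1, 0.4, -1.2]
opening: 0.498
finger_force: 25.0
```

Emit:
{"api": "step_arm", "payload": {"motion": [{"dp":[0,0,0],"twist":[0,0,-0.18],"hand":-0.4},{"dp":[0,0,0],"twist":[0,0,-0.36],"hand":-0.4},{"dp":[0,0,0],"twist":[0,0,-0.54],"hand":-0.4},{"dp":[0,0,0],"twist":[0,0,-0.72],"hand":-0.4},{"dp":[0,0,0],"twist":[0,0,-0.8],"hand":-0.4}]}}

```text
clock: 57.18
tool_pos: [0.462, 0.3793, 0.2473]
eef_rot: [-0.653, 0.653, -0.271, -0.271]
contact_force: [-0.4, -0.2, -1.0]
opening: 0.496
finger_force: 25.0
```

```bash
python3 - <<'E'
from h import *
st=r.get_state();print(st['tool_pos'],st['q'].round(2),st['opening'],st['finger_force']);print(plan([.6087,.2394,.19],SPUN))
E
```

```text
[0.46202651 0.37925106 0.24734164] [-0.63  1.1  -0.88  1.17  0.89  2.    1.65] 0.4955023551424737 24.998545486827766
(array([  58. , -146.8,  139.5]), array([ 0.   , -0.002, -0.001]))
```

Emit:
{"api": "step_arm", "payload": {"motion": [{"dp":[14,-37,35],"twist":[0,0,0],"hand":-0.4},{"dp":[29,-74,70],"twist":[0,0,0],"hand":-0.4},{"dp":[43,-110,105],"twist":[0,0,0],"hand":-0.4},{"dp":[58,-147,139],"twist":[0,0,0],"hand":-0.4},{"dp":[58,-147,139],"twist":[0,0,0],"hand":-0.4}]}}

```text
clock: 57.8
tool_pos: [0.6114, 0.2341, 0.1899]
eef_rot: [-0.648, 0.657, -0.273, -0.272]
contact_force: [-0.9, -0.2, -0.3]
opening: 0.497
finger_force: 25.0
```

Emit:
{"api": "step_arm", "payload": {"motion": [{"dp":[0,0,0],"twist":[0,0,0],"hand":-0.4},{"dp":[0,0,0],"twist":[0,0,0],"hand":-0.4},{"dp":[0,0,0],"twist":[0,0,0],"hand":-0.4}]}}

```text
clock: 58.18
tool_pos: [0.608, 0.2411, 0.1917]
eef_rot: [-0.653, 0.654, -0.272, -0.27]
contact_force: [-0.1, -0.1, -0.7]
opening: 0.494
finger_force: 25.0
```

```bash
python3 -c "
from h import *
held(1)
print(plan([.6087,.2394,.0763],SPUN))"
```

```text
q [-0.38  1.16 -0.82  1.17  1.09  1.88  1.9 ] open 0.494 top 0.208 centre 0.6049 0.2298 [46.  46.9] 0.4 432
slope [-0.004  0.018]
off -0.0031 -0.0113 tool [0.608  0.2411 0.1917]
world move [ 0.0038  0.0006 -0.114 ] tool [-81.   -3.4  80.2]
(array([-80.6,  -0.1,  82.7]), array([-0.002, -0.   , -0.003]))
```

Emit:
{"api": "step_arm", "payload": {"motion": [{"dp":[-22,-2,22],"twist":[0,0,0],"hand":-0.4},{"dp":[-44,-2,44],"twist":[0,0,0],"hand":-0.4},{"dp":[-64,-2,64],"twist":[0,0,0],"hand":-0.4},{"dp":[-75,-2,75],"twist":[0,0,0],"hand":-0.4},{"dp":[-80,-2,81],"twist":[0,0,0],"hand":-0.4}]}}

```text
clock: 58.85
tool_pos: [0.6108, 0.239, 0.0777]
eef_rot: [-0.652, 0.654, -0.272, -0.271]
contact_force: [-4.8, 6.0, 23.2]
opening: 0.499
finger_force: 25.0
```

Emit:
{"api": "step_arm", "payload": {"motion": [{"dp":[0,0,0],"twist":[0,0,0],"hand":-0.4}]}}

```text
clock: 58.98
tool_pos: [0.6112, 0.2396, 0.0782]
eef_rot: [-0.652, 0.655, -0.272, -0.27]
contact_force: [0.7, 0.2, -0.8]
opening: 0.499
finger_force: 25.0
```

Emit:
{"api": "step_arm", "payload": {"motion": [{"dp":[0,0,0],"twist":[0,0,0],"hand":0.3},{"dp":[0,0,0],"twist":[0,0,0],"hand":0.3},{"dp":[0,0,0],"twist":[0,0,0],"hand":0.3},{"dp":[0,0,-30],"twist":[0,0,0],"hand":0.3},{"dp":[0,0,-80],"twist":[0,0,0],"hand":0.3}]}}

```text
clock: 59.6
tool_pos: [0.6114, 0.2941, 0.134]
eef_rot: [-0.651, 0.655, -0.272, -0.272]
contact_force: [1.2, -0.1, -1.3]
opening: 0.649
finger_force: 0.0
```

Emit:
{"api": "step_arm", "payload": {"motion": [{"dp":[40,0,-40],"twist":[0,0,0],"hand":0.5},{"dp":[60,0,-80],"twist":[0,0,0],"hand":0.5},{"dp":[60,0,-80],"twist":[0,0,0],"hand":0.5}]}}

```text
clock: 59.98
tool_pos: [0.6109, 0.3121, 0.237]
eef_rot: [-0.652, 0.656, -0.271, -0.267]
contact_force: [0.2, 0.3, -0.8]
opening: 0.749
finger_force: 0.0
```

```bash
python3 - <<'E'
from h import *
tops();st=r.get_state();print(st['tool_pos'],st['q'].round(2));print(plan([.5186,.0455,.26],yq(176.8)))
E
```

```text
peg 1 397 0.0942 ((608.9779663085938, 229.03927612304688), (44.67043685913086, 46.71613311767578), 0.9505466222763062)
peg 2 420 0.0942 ((601.407470703125, 154.23106384277344), (47.68334197998047, 45.05916976928711), 89.15998840332031)
peg 3 446 0.0941 ((593.2049560546875, 79.54796600341797), (45.099365234375, 45.393455505371094), 0.6585193276405334)
[(0.517, 0.0441, -3.2, 73, 45)]
[0.61074251 0.31088913 0.23467841] [-0.51  1.17 -0.81  0.94  1.09  2.    2.  ]
(array([206.4,  91.3, 169.2]), array([-0.637, -0.596,  1.53 ]))
```

Three cups are seated, and the last one (D) is at (0.5186, 0.0455).

Emit:
{"api": "step_arm", "payload": {"motion": [{"dp":[41,18,34],"twist":[-0.064,-0.06,0.153],"hand":0.5},{"dp":[83,37,68],"twist":[-0.127,-0.119,0.306],"hand":0.5},{"dp":[124,55,102],"twist":[-0.191,-0.179,0.459],"hand":0.5},{"dp":[165,73,135],"twist":[-0.255,-0.238,0.612],"hand":0.5},{"dp":[206,91,169],"twist":[-0.319,-0.298,0.765],"hand":0.5}]}}

```text
clock: 60.65
tool_pos: [0.5177, 0.0422, 0.258]
eef_rot: [-0.342, 0.916, -0.15, -0.15]
contact_force: [0.5, -0.6, 0.2]
opening: 0.749
finger_force: 0.0
```

Emit:
{"api": "step_arm", "payload": {"motion": [{"dp":[0,0,0],"twist":[-0.064,-0.06,0.153],"hand":0.5},{"dp":[0,0,0],"twist":[-0.127,-0.119,0.306],"hand":0.5},{"dp":[0,0,0],"twist":[-0.191,-0.179,0.459],"hand":0.5},{"dp":[0,0,0],"twist":[-0.255,-0.238,0.612],"hand":0.5},{"dp":[0,0,0],"twist":[-0.319,-0.298,0.765],"hand":0.5}]}}

```text
clock: 61.28
tool_pos: [0.5181, 0.0438, 0.2579]
eef_rot: [0.032, 0.999, 0.0, -0.002]
contact_force: [0.1, -0.4, -0.1]
opening: 0.748
finger_force: 0.0
```

Emit:
{"api": "step_arm", "payload": {"motion": [{"dp":[0,0,0],"twist":[0,0,0],"hand":0.5},{"dp":[0,0,0],"twist":[0,0,0],"hand":0.5}]}}

```text
clock: 61.52
tool_pos: [0.5187, 0.045, 0.2587]
eef_rot: [0.027, 1.0, -0.001, -0.002]
contact_force: [0.6, 0.6, 0.9]
opening: 0.748
finger_force: 0.0
```

```bash
python3 - <<'E'
from h import *
s=snap('wrist');print(cups(s,cloud(s)))
st=r.get_state();print(st['tool_pos'],st['q'].round(2));print(plan([.5186,.0455,.033],yq(176.8)))
E
```

```text
[(0.5185, 0.0447, -2.8, 70, 44)]
[0.51890257 0.04546514 0.25878808] [ 0.36  0.69 -0.91  1.86  0.68  0.94  0.65]
(array([ -0.5,   0.5, 225.8]), array([-0.002, -0.004,  0.002]))
```

Emit:
{"api": "step_arm", "payload": {"motion": [{"dp":[0,0,60],"twist":[0,-0.004,0],"hand":0.5},{"dp":[0,0,120],"twist":[0,-0.004,0],"hand":0.5},{"dp":[0,0,180],"twist":[0,-0.004,0],"hand":0.5},{"dp":[0,0,208],"twist":[0,-0.004,0],"hand":0.5},{"dp":[0,0,225],"twist":[0,-0.004,0],"hand":0.5}], "force": 20}}

```text
clock: 62.2
tool_pos: [0.5179, 0.0455, 0.0319]
eef_rot: [0.027, 1.0, -0.001, -0.0]
contact_force: [-0.1, -0.2, 0.7]
opening: 0.746
finger_force: 0.0
```

Emit:
{"api": "step_arm", "payload": {"motion": [{"dp":[0,0,0],"twist":[0,0,0],"hand":0.5},{"dp":[0,0,0],"twist":[0,0,0],"hand":-0.4},{"dp":[0,0,0],"twist":[0,0,0],"hand":-0.4},{"dp":[0,0,0],"twist":[0,0,0],"hand":-0.4},{"dp":[0,0,0],"twist":[0,0,0],"hand":-0.4}]}}

```text
clock: 62.82
tool_pos: [0.5189, 0.0447, 0.035]
eef_rot: [0.028, 1.0, -0.001, 0.002]
contact_force: [0.3, 0.2, 5.3]
opening: 0.497
finger_force: 20.0
```

Emit:
{"api": "step_arm", "payload": {"motion": [{"dp":[5,0,-40],"twist":[0,0,0],"hand":-0.4},{"dp":[20,50,-60],"twist":[0,0,0],"hand":-0.4},{"dp":[35,105,-60],"twist":[0,0,0],"hand":-0.4},{"dp":[50,160,-60],"twist":[0,0,0],"hand":-0.4},{"dp":[60,215,-60],"twist":[0,0,0],"hand":-0.4}]}}

```text
clock: 63.45
tool_pos: [0.4697, 0.2641, 0.0938]
eef_rot: [0.028, 1.0, -0.001, 0.001]
contact_force: [1.0, -0.4, -0.4]
opening: 0.502
finger_force: 20.0
```

Emit:
{"api": "step_arm", "payload": {"motion": [{"dp":[5,50,0],"twist":[0,0,0.18],"hand":-0.4},{"dp":[10,80,0],"twist":[0,0,0.36],"hand":-0.4},{"dp":[14,98,0],"twist":[0,0,0.54],"hand":-0.4},{"dp":[14,98,0],"twist":[0,0,0.72],"hand":-0.4},{"dp":[14,98,0],"twist":[0,0,0.9],"hand":-0.4}]}}

```text
clock: 64.08
tool_pos: [0.4616, 0.3614, 0.0933]
eef_rot: [0.463, 0.887, -0.001, 0.001]
contact_force: [0.4, -0.6, -1.3]
opening: 0.495
finger_force: 20.0
```

Emit:
{"api": "step_arm", "payload": {"motion": [{"dp":[0,0,0],"twist":[0,0,0.18],"hand":-0.4},{"dp":[0,0,0],"twist":[0,0,0.36],"hand":-0.4},{"dp":[0,0,0],"twist":[0,0,0.54],"hand":-0.4},{"dp":[0,0,0],"twist":[0,0,0.615],"hand":-0.4},{"dp":[0,0,0],"twist":[0,0,0.615],"hand":-0.4}]}}

```text
clock: 64.7
tool_pos: [0.4618, 0.3612, 0.0934]
eef_rot: [0.707, 0.707, -0.0, 0.001]
contact_force: [-0.1, -0.2, -1.2]
opening: 0.498
finger_force: 20.0
```

```bash
python3 - <<'E'
from h import *
st=r.get_state();print(st['tool_pos'],st['q'].round(2),st['opening'],st['finger_force']);print(plan([.462,.362,.034],yq(90)))
E
```

```text
[0.46177784 0.36123784 0.09344707] [-0.56  0.89 -0.32  1.8   0.51  0.53 -1.21] 0.49768513860658414 20.000248616561294
(array([ 0.9,  0.1, 59.4]), array([0.001, 0.003, 0.   ]))
```

Emit:
{"api": "step_arm", "payload": {"motion": [{"dp":[1,0,30],"twist":[0,0,0],"hand":-0.4},{"dp":[1,0,55],"twist":[0,0,0],"hand":-0.4},{"dp":[1,0,59],"twist":[0,0,0],"hand":-0.4},{"dp":[1,0,59],"twist":[0,0,0],"hand":-0.4},{"dp":[1,0,59],"twist":[0,0,0],"hand":0.4}]}}

```text
clock: 65.32
tool_pos: [0.4621, 0.3623, 0.0347]
eef_rot: [0.707, 0.707, -0.0, 0.001]
contact_force: [-0.4, -1.2, 0.5]
opening: 0.587
finger_force: 0.0
```

Emit:
{"api": "step_arm", "payload": {"motion": [{"dp":[0,0,0],"twist":[0,0,0],"hand":0.4},{"dp":[0,0,0],"twist":[0,0,0],"hand":0.4},{"dp":[0,0,-50],"twist":[0,0,0],"hand":0.4},{"dp":[0,0,-110],"twist":[0,0,0],"hand":0.4},{"dp":[0,0,-150],"twist":[0,-0.1,0],"hand":0.4}]}}

```text
clock: 65.95
tool_pos: [0.463, 0.3603, 0.1871]
eef_rot: [0.708, 0.705, -0.036, 0.038]
contact_force: [-0.3, 0.6, -0.5]
opening: 0.704
finger_force: 0.0
```

Emit:
{"api": "step_arm", "payload": {"motion": [{"dp":[10,0,0],"twist":[0,-0.18,0],"hand":0.4},{"dp":[20,0,0],"twist":[0,-0.36,0],"hand":0.4},{"dp":[30,0,0],"twist":[0,-0.54,0],"hand":0.4},{"dp":[40,0,0],"twist":[0,-0.685,0],"hand":0.4},{"dp":[40,0,0],"twist":[0,-0.685,0],"hand":0.4}]}}

```text
clock: 66.58
tool_pos: [0.4594, 0.4045, 0.1768]
eef_rot: [0.651, 0.654, -0.272, 0.271]
contact_force: [-0.7, -0.2, -0.1]
opening: 0.7
finger_force: 0.0
```

```bash
python3 - <<'E'
from h import *
s=snap('wrist');print(cups(s,cloud(s)))
st=r.get_state();print(st['tool_pos'],st['q'].round(2));print(plan(np.array([.462,.377,.033])-.003*ZT,TILT))
E
```

```text
[(0.4607, 0.3619, -89.6, 72, 44)]
[0.46104796 0.40289276 0.17878533] [-0.93  1.09 -0.16  1.15  0.5   1.64 -1.21]
(array([ 84.9,   0.9, 118.3]), array([0.001, 0.001, 0.001]))
```

Emit:
{"api": "step_arm", "payload": {"motion": [{"dp":[50,0,10],"twist":[0,0,0],"hand":0.4},{"dp":[86,0,40],"twist":[0,0,0],"hand":0.4},{"dp":[86,0,80],"twist":[0,0,0],"hand":0.4},{"dp":[86,0,108],"twist":[0,0,0],"hand":0.4},{"dp":[86,0,118],"twist":[0,0,0],"hand":0.4}]}}

```text
clock: 67.25
tool_pos: [0.4636, 0.3766, 0.0373]
eef_rot: [0.655, 0.651, -0.271, 0.271]
contact_force: [0.1, 0.4, 1.2]
opening: 0.703
finger_force: 0.0
```

Emit:
{"api": "step_arm", "payload": {"motion": [{"dp":[0,0,0],"twist":[0,0,0],"hand":0.4},{"dp":[0,0,0],"twist":[0,0,0],"hand":-0.4},{"dp":[0,0,0],"twist":[0,0,0],"hand":-0.4},{"dp":[0,0,0],"twist":[0,0,0],"hand":-0.4},{"dp":[0,0,0],"twist":[0,0,0],"hand":-0.4}], "force": 25}}

```text
clock: 67.88
tool_pos: [0.4622, 0.3807, 0.0369]
eef_rot: [0.654, 0.653, -0.27, 0.271]
contact_force: [-1.3, 4.4, 6.0]
opening: 0.501
finger_force: 25.0
```

Emit:
{"api": "step_arm", "payload": {"motion": [{"dp":[-30,0,-30],"twist":[0,0,0],"hand":-0.4},{"dp":[-65,0,-65],"twist":[0,0,0],"hand":-0.4},{"dp":[-100,0,-100],"twist":[0,0,-0.18],"hand":-0.4},{"dp":[-130,0,-130],"twist":[0,0,-0.36],"hand":-0.4},{"dp":[-150,0,-150],"twist":[0,0,-0.54],"hand":-0.4}]}}

```text
clock: 68.5
tool_pos: [0.462, 0.3799, 0.2501]
eef_rot: [0.454, 0.805, -0.333, 0.189]
contact_force: [-0.0, -0.6, -1.2]
opening: 0.498
finger_force: 25.0
```

Emit:
{"api": "step_arm", "payload": {"motion": [{"dp":[0,0,0],"twist":[0,0,-0.18],"hand":-0.4},{"dp":[0,0,0],"twist":[0,0,-0.36],"hand":-0.4},{"dp":[0,0,0],"twist":[0,0,-0.54],"hand":-0.4},{"dp":[0,0,0],"twist":[0,0,-0.72],"hand":-0.4},{"dp":[0,0,0],"twist":[0,0,-0.9],"hand":-0.4}]}}

```text
clock: 69.12
tool_pos: [0.4617, 0.3795, 0.2477]
eef_rot: [0.058, 0.922, -0.383, 0.024]
contact_force: [0.1, -0.6, -0.9]
opening: 0.498
finger_force: 25.0
```

Emit:
{"api": "step_arm", "payload": {"motion": [{"dp":[0,0,0],"twist":[0,0,-0.18],"hand":-0.4},{"dp":[0,0,0],"twist":[0,0,-0.36],"hand":-0.4},{"dp":[0,0,0],"twist":[0,0,-0.54],"hand":-0.4},{"dp":[0,0,0],"twist":[0,0,-0.72],"hand":-0.4},{"dp":[0,0,0],"twist":[0,0,-0.9],"hand":-0.4}]}}

```text
clock: 69.75
tool_pos: [0.4618, 0.3795, 0.2477]
eef_rot: [-0.348, 0.855, -0.356, -0.145]
contact_force: [-0.3, 0.1, -0.0]
opening: 0.497
finger_force: 25.0
```

Emit:
{"api": "step_arm", "payload": {"motion": [{"dp":[0,0,0],"twist":[0,0,-0.18],"hand":-0.4},{"dp":[0,0,0],"twist":[0,0,-0.36],"hand":-0.4},{"dp":[0,0,0],"twist":[0,0,-0.54],"hand":-0.4},{"dp":[0,0,0],"twist":[0,0,-0.72],"hand":-0.4},{"dp":[0,0,0],"twist":[0,0,-0.8],"hand":-0.4}]}}

```text
clock: 70.38
tool_pos: [0.4619, 0.3795, 0.2475]
eef_rot: [0.653, -0.653, 0.271, 0.271]
contact_force: [-0.1, -0.8, -0.6]
opening: 0.5
finger_force: 25.0
```

```bash
python3 - <<'E'
from h import *
st=r.get_state();print(st['tool_pos'],st['q'].round(2),st['opening'],st['finger_force']);print(plan([.6163,.3157,.19],SPUN))
E
```

```text
[0.4618756  0.37947057 0.24753654] [-0.63  1.11 -0.9   1.17  0.9   2.01  1.65] 0.49985827075991357 24.9995470745489
(array([   4.3, -154.4,   85.8]), array([-0.   , -0.002,  0.   ]))
```

Emit:
{"api": "step_arm", "payload": {"motion": [{"dp":[1,-38,22],"twist":[0,0,0],"hand":-0.4},{"dp":[2,-77,43],"twist":[0,0,0],"hand":-0.4},{"dp":[3,-115,65],"twist":[0,0,0],"hand":-0.4},{"dp":[4,-154,86],"twist":[0,0,0],"hand":-0.4},{"dp":[4,-154,86],"twist":[0,0,0],"hand":-0.4}]}}

```text
clock: 71.0
tool_pos: [0.6181, 0.3122, 0.1888]
eef_rot: [-0.649, 0.656, -0.272, -0.272]
contact_force: [-0.6, 0.2, -0.4]
opening: 0.498
finger_force: 25.0
```

Emit:
{"api": "step_arm", "payload": {"motion": [{"dp":[0,0,0],"twist":[0,0,0],"hand":-0.4},{"dp":[0,0,0],"twist":[0,0,0],"hand":-0.4},{"dp":[0,0,0],"twist":[0,0,0],"hand":-0.4}]}}

```text
clock: 71.38
tool_pos: [0.6152, 0.3167, 0.1913]
eef_rot: [-0.653, 0.654, -0.272, -0.27]
contact_force: [-0.3, -0.2, -1.2]
opening: 0.495
finger_force: 25.0
```

```bash
python3 -c "
from h import *
held(0)
print(plan([.6163,.3157,.0763],SPUN))"
```

```text
q [-0.51  1.23 -0.82  0.93  1.12  1.98  1.98] open 0.495 top 0.2068 centre 0.6118 0.3058 [46.7 47.3] 0.5 401
slope [0.004 0.015]
off -0.0034 -0.0109 tool [0.6152 0.3167 0.1913]
world move [ 0.0045  0.0009 -0.1128] tool [-80.4  -4.2  79.1]
(array([-80.8,  -0.7,  81.8]), array([-0.002, -0.001, -0.002]))
```

Emit:
{"api": "step_arm", "payload": {"motion": [{"dp":[-22,-2,22],"twist":[0,0,0],"hand":-0.4},{"dp":[-44,-2,44],"twist":[0,0,0],"hand":-0.4},{"dp":[-64,-2,64],"twist":[0,0,0],"hand":-0.4},{"dp":[-75,-2,75],"twist":[0,0,0],"hand":-0.4},{"dp":[-80,-2,80],"twist":[0,0,0],"hand":-0.4}]}}

```text
clock: 72.05
tool_pos: [0.6174, 0.3151, 0.0787]
eef_rot: [-0.651, 0.654, -0.273, -0.273]
contact_force: [-5.3, 0.8, 19.5]
opening: 0.496
finger_force: 25.0
```

Emit:
{"api": "step_arm", "payload": {"motion": [{"dp":[0,0,0],"twist":[0,0,0],"hand":-0.4}]}}

```text
clock: 72.18
tool_pos: [0.618, 0.3157, 0.0789]
eef_rot: [-0.652, 0.654, -0.272, -0.271]
contact_force: [-1.3, -1.2, 2.5]
opening: 0.499
finger_force: 25.0
```

Emit:
{"api": "step_arm", "payload": {"motion": [{"dp":[0,0,0],"twist":[0,0,0],"hand":0.3},{"dp":[0,0,0],"twist":[0,0,0],"hand":0.3},{"dp":[0,0,0],"twist":[0,0,0],"hand":0.3},{"dp":[0,0,-30],"twist":[0,0,0],"hand":0.3},{"dp":[0,0,-80],"twist":[0,0,0],"hand":0.3}]}}

```text
clock: 72.8
tool_pos: [0.6187, 0.3708, 0.1339]
eef_rot: [-0.651, 0.654, -0.272, -0.272]
contact_force: [0.9, 0.9, -0.7]
opening: 0.649
finger_force: 0.0
```

Emit:
{"api": "step_arm", "payload": {"motion": [{"dp":[20,20,-20],"twist":[0,0,0],"hand":0.5},{"dp":[40,70,-40],"twist":[0,0,0],"hand":0.5},{"dp":[60,120,-60],"twist":[0,0,0],"hand":0.5},{"dp":[70,170,-70],"twist":[0,0,0],"hand":0.5},{"dp":[70,200,-70],"twist":[0,0,0],"hand":0.5}]}}

```text
clock: 73.42
tool_pos: [0.4158, 0.3735, 0.2344]
eef_rot: [-0.653, 0.654, -0.272, -0.269]
contact_force: [0.9, -0.0, 0.7]
opening: 0.748
finger_force: 0.0
```

```bash
python3 - <<'E'
from h import *
tops();st=r.get_state();print(st['tool_pos'],st['q'].round(2))
for cam in ('scene','top'):
    s=snap(cam);a=cv2.cvtColor(s['pixels'],cv2.COLOR_RGB2BGR)
    a=a[150:450,140:540] if cam=='scene' else a[130:370,100:500]
    cv2.imwrite(f'pics/end_{cam}.png',cv2.resize(a,None,fx=2,fy=2,interpolation=cv2.INTER_CUBIC))
E
```

```text
peg 0 369 0.0944 ((615.4156494140625, 304.8271789550781), (44.79021453857422, 47.81256866455078), 0.9403891563415527)
peg 1 396 0.0943 ((609.1998291015625, 228.8769989013672), (45.12560272216797, 48.11132049560547), 0.7367339730262756)
peg 2 422 0.0942 ((601.5243530273438, 153.80340576171875), (45.891082763671875, 44.48158645629883), 89.76573944091797)
peg 3 448 0.0941 ((593.4441528320312, 80.03948974609375), (44.97800064086914, 46.86879348754883), 1.0070680379867554)
[]
[0.41271701 0.37404657 0.23406336] [-0.63  1.1  -0.94  1.31  0.85  1.95  1.5 ]
```

View pics/end_scene.png

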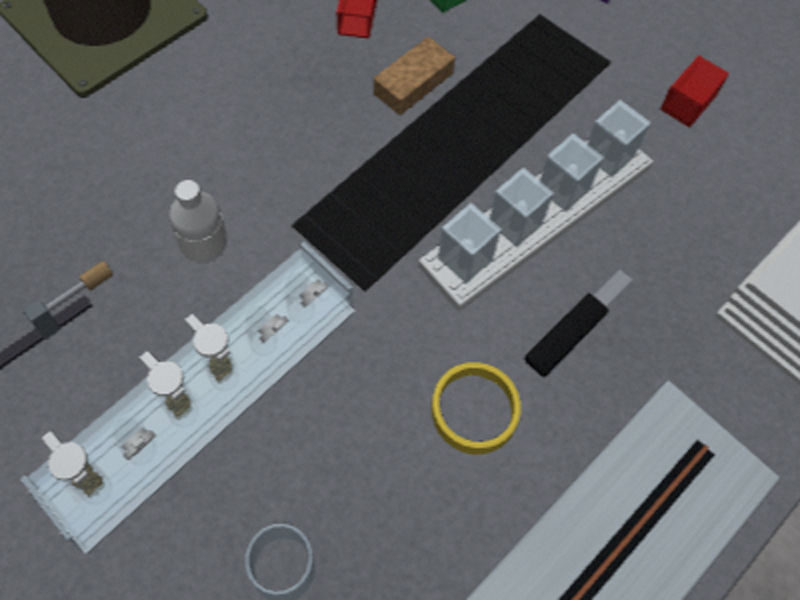

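All four cups sit over pegs with tops at 94 mm. The tall caps at (68,461), (164,378) and (210,340) look flat, and the short ones at (138,442), (271,325) and (312,293) look open. A numeric check of the caps before handing in.

```bash
python3 - <<'E'
from h import *
yaw=np.radians(1.4);X=np.array([np.cos(yaw),np.sin(yaw)]);Y=np.array([-np.sin(yaw),np.cos(yaw)]);C=np.array([.5143,-.2251])
for cam in ('scene','top'):
    s=snap(cam);c=cloud(s);px=s['pixels'].astype(int);g=(px.max(-1)-px.min(-1)<18)&(px.min(-1)>70)
    a=(c[...,:2]-C)@X-.0175;b=(c[...,:2]-C)@Y
    for i,t in enumerate('ssttst'):
        y0=.135-.054*i;h=.076 if t=='s' else .106
        m=g&(abs(b-y0)<.018)&(c[...,2]>h+.0)&(abs(a)<.06)
        print(cam,i,t,m.sum(),'x',np.percentile(a[m],[3,50,97]).round(4),'z-h',(np.percentile(c[m][:,2],[3,50,97])-h).round(4),
          'top x',np.median(a[m&(c[...,2]>np.percentile(c[m][:,2],88))]).round(4))
E
```

```text
scene 0 s 90 x [0.0016 0.0095 0.0213] z-h [0.0153 0.028  0.0477] top x 0.0202
scene 1 s 98 x [0.0006 0.0088 0.0201] z-h [0.0142 0.0275 0.0479] top x 0.0192
scene 2 t 288 x [-0.0483 -0.0196 -0.0017] z-h [0.0023 0.0069 0.0098] top x -0.0175
scene 3 t 306 x [-0.0485 -0.019  -0.0008] z-h [0.0031 0.0069 0.0097] top x -0.0166
scene 4 s 128 x [0.0012 0.0093 0.0179] z-h [0.0146 0.0279 0.049 ] top x 0.0169
scene 5 t 362 x [-0.048  -0.0194  0.0002] z-h [0.0024 0.0068 0.0096] top x -0.015
top 0 s 103 x [-0.0017  0.0094  0.0216] z-h [0.011  0.0273 0.0467] top x 0.0199
top 1 s 104 x [-0.0011  0.0092  0.0206] z-h [0.0092 0.0265 0.0463] top x 0.0189
top 2 t 137 x [-0.0452 -0.0181 -0.0001] z-h [0.0009 0.0074 0.0133] top x -0.0195
top 3 t 137 x [-0.045  -0.0188 -0.0002] z-h [0.0013 0.0068 0.0139] top x -0.0137
top 4 s 95 x [-0.0021  0.008   0.0182] z-h [0.0124 0.0266 0.0485] top x 0.0152
top 5 t 139 x [-0.0469 -0.0191 -0.0015] z-h [0.0013 0.007  0.0128] top x -0.0182
```

Tall caps are flat: tops 7 mm above the rim. The short caps lean back at roughly 1.8–1.9 rad. Handing in.

```bash
python3 -c "
from plant import r
print(r.finish_job())"
```

```text
the job is handed in; nothing more can be done
None
```

The bench is set up for drying and handed in at about 74 s: three tall caps pressed shut, three short caps open and leaning back, and all four cups upside down on their own pegs, with the other things left untouched.

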